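# Roll down the sealing strip on an oval sample tin on a coasting turntable

### The job

Seal the sample tin: take the sprung strip roller from its mat and push the turntable round by its knob so that it coasts at a turn every three to five seconds. Then, leaving the knob alone, hold the roller wheel on the dark sealing strip round the top of the tin for eight seconds without a break (well over a full turn), following the oval in and out so that the pressure stays even at about 4 N, between 2 and 6; if it slows too much or the contact breaks, spin it up and roll again. When done, bring the turntable gently to a standstill, stand the roller back upright on the middle of its mat and let go; touch the tin with nothing but the roller, never spin or press hard, and do not shift the other things on the bench.

Things in the scene. Friction and masses are not known exactly. Their poses are not given: they have to be found in the camera images.
- strip_roller: hand tool, 0.5 kg in all, standing upright on the mat: aluminium block 75 mm long (x -45 to +30), 44 wide (y), 40 high, with an upright wooden handle on top. Origin: underside, below the handle. Its x axis points from the handle to the roller, z up. A steel slide in front, 34 to 39 mm high and 30 wide, reaching to x 76, carries a free-turning rubber roller wheel on an upright axle
- roller_grip (a point): where to grip: middle of the tool's wooden handle, a post 30 x 30 mm from 40 to 92 mm above the tool's underside; this point is 66 mm above the underside. Grip it across the tool's y axis
- roller_axis (a point): centre of the rubber roller wheel (crowned, radius 18 mm, 27 mm tall): 66 mm in front of the tool's origin (tool +x) with the spring unpressed, nearer when pressed, and 20 mm above the tool's underside
- roller_spring (a joint): how far the roller is pushed back towards the handle against its spring, m, 0 to 0.016 (stop). Force of the roller along the tool's x = 400 N/m x (value + 0.003 m): 1.2 N at 0, 4 N at 0.007, 7.6 N at the stop
- mat: black rubber mat 190 x 130 x 4 mm on the bench, fixed; origin at the centre of its underside. At the start the strip roller stands near its middle
- turntable (a joint): turn angle of the heavy cast-iron turntable, rad, counter-clockwise from above, unlimited. It coasts freely: 11 kg disc 330 mm wide, 18 thick, inertia with tin about 0.16 kg m2 (varies by a fifth), bearing drag 0.010 N m + 0.0005 N m s x speed: it loses about 0.07 rad/s per second. As the tin is oval, the pressed roller slows it towards the oval's ends and speeds it towards the flats
- wheel_centre (a point): on the turntable's upright axis, at the disc's top face (68 mm above the bench)
- spin_knob: black hand knob on the disc, 24 mm diameter, 40 mm high, its axis 150 mm from the turntable's axis; at turntable value q it stands at world angle pi + q from the axis (on the robot's side at 0). Origin at its foot on the disc
- tin: oval metal sample tin full of soil, 110 mm high, clamped on the disc, centre on the turntable's axis, turning with it. Origin: centre of its underside, on the disc's top face. 154 mm long along its y, 120 wide along its x; the long way is at right angles to the line from axis to knob. Low clamp jaws, 16 mm high, reach out to 116 mm along its y
- strip_mid (a point): on the tin's axis at the middle height of the smooth dark sealing strip, which runs round the tin 64 to 104 mm above the disc (this point: 84). Outline of the strip: two half circles of 60 mm radius with centres 17 mm either side of the axis along the tin's y, joined by straight sides 34 mm long
- wash_bottle: amber wash bottle, 72 mm diameter, 235 mm high with its bent spout, right of the turntable; leave alone. Origin: underside centre
- can_a: small steel moisture can, 60 mm diameter, 36 high; leave alone. Origin: underside centre
- can_b: another of the same; leave alone. Origin: underside centre
- cup_stack: stack of paper cups upside down, 68 mm diameter, 92 high; leave alone. Origin: underside centre
- dish: white porcelain dish, 100 mm diameter, 42 high; leave alone. Origin: underside centre
- spatula: spatula 250 mm long, lying; leave alone
- weight: brass weight with a head, 48 mm diameter, 60 high; leave alone. Origin: underside centre
Not all that is in view belongs to the job. What is shaped like the strip_roller but purple is not meant. Several things have the shape of the mat; the one meant has the colours described above.

How it is judged (in metres and radians):
On the way, in this order (a step that is already met when the one before it is completed fails the run):
1. the strip roller is picked up off its mat (z of strip_roller in the frame of mat above 0.04 m), for 0.2 s.
2. for 7 s without a break the roller presses on the strip of the coasting tin with 2 to 6 N: turntable at 0.9 to 2.6 rad/s either way, nothing touching the knob ((velocity of joint turntable between 0.9 and 2.6 rad/s or velocity of joint turntable between -2.6 and -0.9 rad/s) and contact force between strip_roller and tin between 2 and 6 N and z of roller_axis in the frame of tin between 0.068 and 0.1 m and value of joint roller_spring above 0.0005 m and contact force between spin_knob and anything else below 0.05 N), for 7 s.
At the end, for the whole second after the job is handed in: the strip roller stands upright (within 0.1 rad) and still on its mat, within 50 mm of the mat's middle, released, and the turntable is at a standstill (below 0.1 rad/s) (z of strip_roller in the frame of mat between -0.004 and 0.012 m and horizontal distance between strip_roller and mat below 0.05 m and angle between strip_roller's own z axis and vertical below 0.1 rad and linear speed of strip_roller below 0.02 m/s and velocity of joint turntable between -0.1 and 0.1 rad/s); the robot touches nothing.
It fails at once if the tin is pressed by the roller with more than 14 N (contact force between strip_roller and tin above 14 N).
It fails at once if the arm or fingers touch the tin with more than 5 N (contact force between the arm and tin above 5 N).
It fails at once if the turntable is spun faster than 3.2 rad/s (velocity of joint turntable above 3.2 rad/s or velocity of joint turntable below -3.2 rad/s).
It fails at once if the knob is hit with more than 25 N (contact force between spin_knob and anything else above 25 N).
It fails at once if another thing on the bench is moved by more than 30 mm (distance of any of wash_bottle, can_a, can_b, cup_stack, dish, spatula, weight from where it was at the start of the episode above 0.03 m).
It also fails if it takes over 72 s, if anything falls off the work surface, if the arm or the gripper's body presses on something with over 40 N, if the wrist force passes 120 N, or if a joint passes its speed limit or range.

### The arm

A 6-joint arm with a two-finger parallel gripper is mounted at the origin on the work surface. World frame = base frame: x ahead of the robot, y to its left, z up, the work surface at z = 0. Lengths are in m, angles in degrees, forces in N, time in s.
With the tool pointing down it reaches from about 0.35 to 0.875 m from the base axis. Payload 4.2 kg.
Tool frame: the origin (TCP) lies midway between the tips of the shut fingers; the grasp point (between the pads) lies 19 mm behind it; z points along the fingers, y is the line along which they close (so a half turn about z gives the same grasp; the last joint's range is limited). The gripper opens to 87 mm and grips with 3 to 60 N. Pads are 19 mm wide; open, the fingers measure 117 mm over their backs; the gripper's body (75 mm by 190 mm) begins 51 mm behind the grasp point.
Start: joints at [14.817, 22.042, 0.453, 0, -68.411, -14.817], TCP at [0.625, 0, 0.188] pointing down, gripper open.
Joint ranges: [-179.83, 179.83], [-69.29, 118.12], [-61.27, 80.66], [-181.25, 117.63], [-171.15, -9.14], [-177.46, 177.46]. Speed limits (degrees/s): [159.86, 159.86, 180, 180, 180, 180].

### API

Orientations are given as a 3x3 rotation matrix whose columns are the frame's x, y, z axes.
In Python, from station import * gives the robot as it stands.
- The arm moves only by the tool move_arm, never from a script. Its argument "targets" is text: rows parted by semicolons, each of 4 numbers parted by spaces: the shift along the world's x, y, z in units of 25 mm (1.0 is 25 mm), then the turn about the world's z in units of 5 degrees (1.0 is 5 degrees). In form: tx ty tz spin; .... A call has 1 to 10 rows; each row shifts and turns the commanded pose from where the row before left it; what a row does not reach is not made up. A row lasts 1/12 s, in which the tool goes at most 41.7 mm and 7.16 degrees, less where a joint would pass 70% of its speed; a pose out of reach is approached as far as the arm can. A call is refused whole if a number of a shift passes 1 or a number of a turn 1, either way. A call with a gripper value outside its range is refused whole. "gripper" is the finger opening in mm, from 0 to 87, set as the call begins (left out, the last holds). The fingers move at their own pace and stop on an object; the grip force is fixed at half the most. Time passes only in rows, so rows that do not move let the fingers close. It gives the time, the measured TCP pose, the force, the opening and the grip force at its end, in the units of the state.
- sense(): the state, without advancing time (a new reading comes with each control period).
- capture(name): name is "scene" or "side" or "wrist"; returns a dict with "image" (480x640x3 uint8, blue, green, red), "fx", "fy", "cx", "cy" (pixels), "D" ([k1, k2, p1, p2, k3] as OpenCV has them; the pictures are not rectified), "world_from_camera" (4x4, takes a point from camera to world coordinates); the wrist camera has in their place "hand_eye" (4x4, takes a point from camera to tool coordinates, whose origin is the TCP and whose axes are the flange's). Camera axes: x right, y up, looking along -z (the intrinsics and any distortion apply to the point x, -y, -z); pixel columns grow to the right and rows downward; lengths in m; the calibration is good to about 2 mm. A picture is of the moment at which its call begins: read the wrist's pose just before it. There is no depth.
- finish_job(): hands the job in; it is judged then, once.
The state is a dict: "time_s": time; "joints": joint angles; "joint_velocities": joint speeds; "effort": joint torques, N m; "tcp_pos": TCP position; "ee_rot": TCP orientation; "wrist_force": force on the tool from outside, world axes, zero at the start; "moment": the same for the moment, N m; "gripper_width": opening from 0.0 (shut) to 1.0 (fully open); "gripper_force": force on a finger pad.
Only numpy, scipy, OpenCV 4.12 (cv2) and the standard library are available. Lean on these libraries where they do the work, as an engineer would, in place of code of your own. Each camera call takes 0.05 s, during which the arm holds its last target. There are 200 camera calls.

## Working session

There is one attempt and no reset: what is moved stays moved. The work goes in short steps, Python scripts to look and compute and a tool call to move; the robot and the scene stay as the last step left them, time stands still between calls to the robot, and variables do not carry over. Pictures are saved under pics/ and viewed, at most 10 in all, crops included, and the job is handed in when it is done.

Besides the shell and the picture viewer there is one more tool, called as name(argument=value, ...) on one line, values as JSON. move_arm: Moves the arm, as the interface text tells. Its arguments: {"type":"object","properties":{"targets":{"type":"string"},"gripper":{"type":"number"}},"required":["targets"]}

```bash
ls; mkdir -p pics
cat > h.py <<'E'
from station import *
import numpy as np, cv2
def ray(c,uv,T=None):
    K=np.array([[c["fx"],0,c["cx"]],[0,c["fy"],c["cy"]],[0,0,1.]])
    p=cv2.undistortPoints(np.array([[uv]],float),K,np.array(c["D"],float))[0,0]
    T=np.array(c["world_from_camera"]) if T is None else T
    d=T[:3,:3]@np.array([p[0],-p[1],-1]); return T[:3,3],d
def onz(c,uv,z,T=None):
    o,d=ray(c,uv,T); return o+d*(z-o[2])/d[2]
def wristT(c,s):
    T=np.eye(4);T[:3,:3]=np.array(s["ee_rot"]);T[:3,3]=s["tcp_pos"];return T@np.array(c["hand_eye"])
E
python3 - <<'E'
from h import *
import pickle
s=sense();print(s)
a=capture("scene");b=capture("side");
for n,c in(("scene",a),("side",b)):
    cv2.imwrite(f"pics/{n}0.png",c["image"]);pickle.dump(c,open(n+"0.pkl","wb"));print(np.round(c["world_from_camera"],3))
E
```

```text
pics
{'time_s': 0.0, 'joints': array([ 1.48163656e+01,  2.20931994e+01,  3.76900557e-01, -2.87906560e-02,
       -6.84116402e+01, -1.48169879e+01]), 'joint_velocities': array([-0.06356711, -0.06107432, -0.11181043,  0.06947097,  0.0403644 ,
       -0.09329819]), 'effort': array([ 5.69075401e-04, -3.90661991e+01,  1.87403029e+01,  4.22001421e+00,
        1.09914420e-02, -1.81494070e-04]), 'tcp_pos': array([6.24295348e-01, 5.60737861e-06, 1.86714873e-01]), 'ee_rot': array([[-1.96131915e-04, -9.99997386e-01, -2.27815347e-03],
       [-9.99999974e-01,  1.96404202e-04, -1.19297792e-04],
       [ 1.19744919e-04,  2.27813001e-03, -9.99997398e-01]]), 'wrist_force': array([-0.13932389, -0.61631144,  0.06128401]), 'moment': array([-0.04019885, -0.0087124 , -0.03150662]), 'gripper_force': 0.0, 'gripper_width': 1.0017391715820754}
[[ 0.581 -0.427  0.693  1.182]
 [ 0.814  0.312 -0.49  -0.503]
 [-0.007  0.849  0.529  0.635]
 [ 0.     0.     0.     1.   ]]
[[-0.693  0.405 -0.597 -0.252]
 [-0.721 -0.382  0.578  0.725]
 [ 0.006  0.831  0.556  0.829]
 [ 0.     0.     0.     1.   ]]
```

View pics/scene0.png

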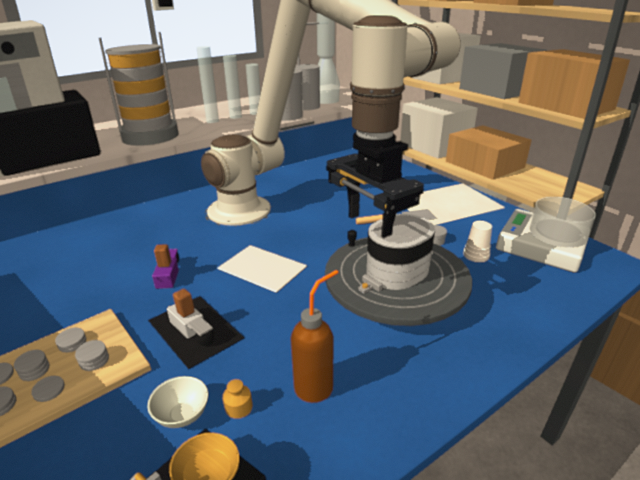

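View pics/side0.png

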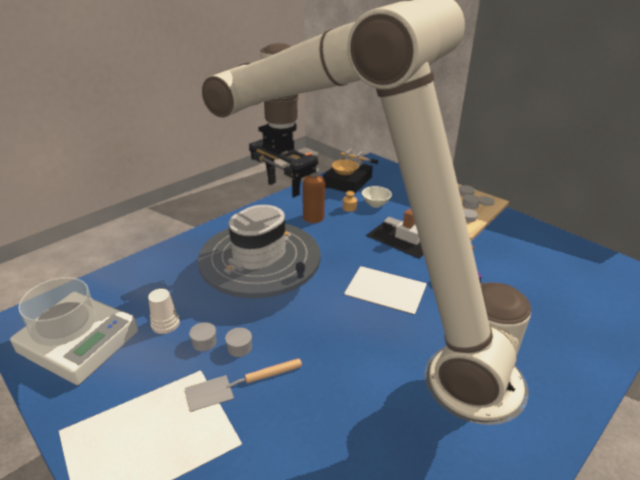

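The scene view shows the aluminium roller with its wooden handle at (185,315) on the black mat (197,328). Possible mix-ups are the purple tool at (166,265), the dark base under the bowl at (205,465), and the white sheets at (262,268) and (455,205). I choose the tool at (185,315). The turntable is at (398,275), its knob at (352,237) and the wash bottle at (312,360). The side view shows the tin at (258,235), the knob at (300,268) and the mat at (405,237).

Run:
```python
from h import *
import pickle
c=pickle.load(open("scene0.pkl","rb"));d=pickle.load(open("side0.pkl","rb"))
im=c["image"];
# mat
m=(im.max(2)<45).astype(np.uint8); roi=np.zeros_like(m);roi[285:372,140:255]=1
ys,xs=np.nonzero(m*roi); h=cv2.convexHull(np.stack([xs,ys],1).astype(np.int32)); q=cv2.approxPolyDP(h,5,True)[:,0]
print("mat px",q.tolist());P=np.array([onz(c,p,.004) for p in q]);print(P.round(3),P.mean(0))
# disc: green-ish grey low saturation in each view -> outer ellipse hull
for cc,box,n in((c,(228,325,318,478),"scene"),(d,(215,300,190,328),"side")):
    i=cc["image"];hsv=cv2.cvtColor(i,cv2.COLOR_BGR2HSV);
    y0,y1,x0,x1=box; g=np.zeros(i.shape[:2],np.uint8); g[y0:y1,x0:x1]=((hsv[...,1]<90)&(hsv[...,2]>30)&(hsv[...,2]<150))[y0:y1,x0:x1]
    g=cv2.morphologyEx(g,cv2.MORPH_OPEN,np.ones((3,3)))
    k=max(cv2.findContours(g,0,1)[0],key=cv2.contourArea); h=cv2.convexHull(k)[:,0]
    P=np.array([onz(cc,p,.068)[:2] for p in h.astype(float)])
    e=cv2.minEnclosingCircle(P.astype(np.float32)); print(n,"disc",e)
    z=cv2.resize(i[y0-60:y1+10,x0-20:x1+20],None,fx=3,fy=3,interpolation=2); cv2.imwrite(f"pics/{n}disc.png",z[:600,:800])
cv2.imwrite("pics/tool.png",cv2.resize(im[230:375,120:320],None,fx=4,fy=4,interpolation=2))
```

```text
mat px [[243, 337], [188, 367], [150, 320], [200, 297]]
[[ 0.539 -0.254  0.004]
 [ 0.552 -0.379  0.004]
 [ 0.373 -0.398  0.004]
 [ 0.36  -0.276  0.004]] [ 0.45612077 -0.32672167  0.004     ]
scene disc ((0.6189771890640259, 0.12374873459339142), 0.1999051719903946)
side disc ((0.6304260492324829, 0.0954977348446846), 0.19772100448608398)
```

View pics/tool.png

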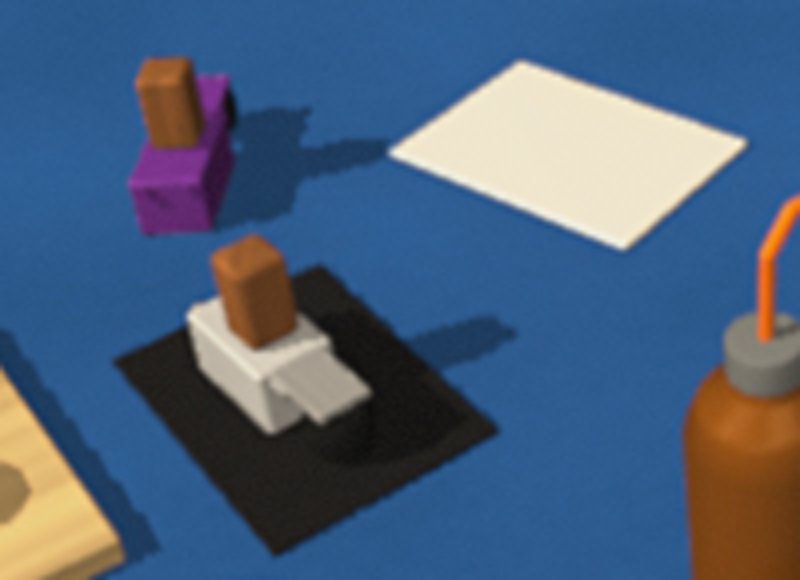

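View pics/scenedisc.png

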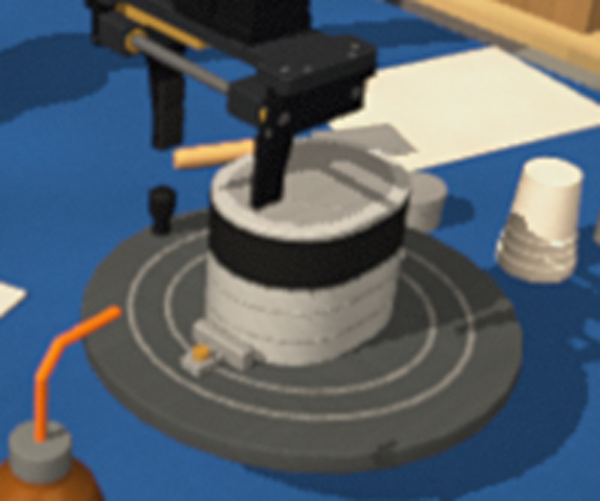

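The crop confirms the choice: a silver block with a wooden handle, its slide pointing lower-right to scene pixel (206,331), on the black mat. On the turntable I see two light rings, the knob at about (351,238) and the strip as a dark band.

Run:
```python
from h import *
import pickle
from scipy.optimize import least_squares
c=pickle.load(open("scene0.pkl","rb"));d=pickle.load(open("side0.pkl","rb"))
print("handle top",onz(c,(182.5,292.3),.096).round(4))
print("slide edge",[onz(c,(120+u/4,230+v/4),.043).round(4) for u,v in((370,388),(322,420))])
print("block top corners",[onz(c,(120+u/4,230+v/4),.044).round(4) for u,v in((329,347),(267,381),(190,312))])
print("knob top/foot",onz(c,(351.3,231.5),.108).round(3),onz(c,(351.3,244.5),.068).round(3))
def circ(P):
    return least_squares(lambda p:np.hypot(P[:,0]-p[0],P[:,1]-p[1])-p[2],[*P.mean(0),.13],loss="soft_l1",f_scale=.002).x
P=np.array([onz(c,p,.068)[:2] for p in((340.7,268),(456.3,278),(401.3,307.3))]);g=circ(P);print("guess",g)
for cc,n in((c,"scene"),(d,"side")):
    gr=cv2.cvtColor(cc["image"],cv2.COLOR_BGR2GRAY);th=cv2.morphologyEx(gr,cv2.MORPH_TOPHAT,np.ones((7,7)))
    hsv=cv2.cvtColor(cc["image"],cv2.COLOR_BGR2HSV)
    ys,xs=np.nonzero((th>18)&(hsv[...,1]<90)&(gr<190)); Q=np.array([onz(cc,(x,y),.068)[:2] for x,y in zip(xs,ys)])
    q=g.copy()
    for w in(.02,.012,.006,.005):
        r=np.hypot(*(Q-q[:2]).T);S=Q[abs(r-q[2])<w];q=circ(S)
    print(n,q.round(4),len(S))
# bottle, dish, weight positions for obstacles
print("bottle cap",onz(c,(312,318),.17).round(3),"foot front",onz(c,(313,398),0).round(3))
print("spout tip",onz(c,(335,273),.23).round(3))
print("weight",onz(c,(237,410),.0).round(3))
```

```text
handle top [ 0.4444 -0.3323  0.096 ]
slide edge [array([ 0.5175, -0.3067,  0.043 ]), array([ 0.5254, -0.3355,  0.043 ])]
block top corners [array([ 0.4772, -0.3117,  0.044 ]), array([ 0.4835, -0.3476,  0.044 ]), array([ 0.4073, -0.3616,  0.044 ])]
knob top/foot [0.468 0.084 0.108] [0.465 0.088 0.068]
guess [0.6157563  0.10235509 0.12938526]
scene [0.6149 0.1013 0.1273] 545
side [0.6181 0.0975 0.1274] 215
bottle cap [ 0.734 -0.21   0.17 ] foot front [ 0.749 -0.222  0.   ]
spout tip [ 0.723 -0.156  0.23 ]
weight [ 0.694 -0.345  0.   ]
```

move_arm(targets="-0.72 -0.9 0 -1;-0.72 -0.9 0 -1;-0.72 -0.9 0 -1;-0.72 -0.9 0 -1;-0.72 -0.9 0 -1;-0.72 -0.9 0 -1;-0.72 -0.9 0 -1;-0.72 -0.9 0 -1;-0.72 -0.9 0 -1;-0.72 -0.9 0 -1", gripper=87)

```text
time_s: 0.93
tcp_pos: [0.4436, -0.2258, 0.1876]
ee_rot: [[-0.769, -0.64, -0.001], [-0.64, 0.769, 0.0], [0.0, 0.001, -1.0]]
wrist_force: [0.2, -0.8, -0.4]
gripper_width: 1.0
gripper_force: 0.0
```

move_arm(targets="0 -0.7 0 -1;0 -0.7 0 -1;0 -0.7 0 -1;0 -0.7 -0.2 -1;0 -0.7 -0.2 -1;0 -0.58 -0.2 -0.9;0 -0.2 0 -0.2;0 0 0 0;0 0 0 0")

```text
time_s: 1.68
tcp_pos: [0.4448, -0.3317, 0.1727]
ee_rot: [[-0.986, -0.166, -0.0], [-0.166, 0.986, 0.0], [0.0, 0.0, -1.0]]
wrist_force: [0.9, 0.2, -0.2]
gripper_width: 0.997
gripper_force: 0.0
```

Run:
```python
from h import *
import pickle
s=sense();c=capture("wrist");T=wristT(c,s)
print(s["tcp_pos"],s["joints"],s["wrist_force"],np.round(s["ee_rot"],3).tolist())
pickle.dump((s,c),open("w1.pkl","wb"));cv2.imwrite("pics/w1.png",c["image"])
```

```text
[ 0.44480408 -0.33174082  0.17274672] [-1.99837626e+01  1.59203662e+01 -1.08373077e+01 -8.82888195e-03
 -6.32723492e+01 -6.04421655e+01] [ 0.87265949  0.157982   -0.15133549] [[-0.986, -0.166, -0.0], [-0.166, 0.986, 0.0], [0.0, 0.0, -1.0]]
```

View pics/w1.png

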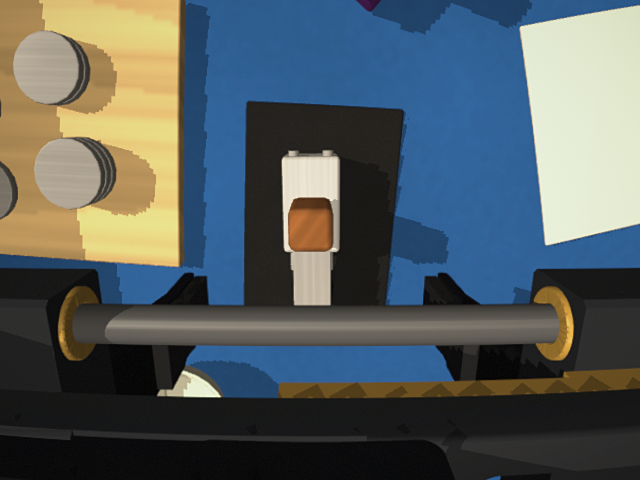

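The wrist view shows the handle top at about (311,229), the silver block at (311,203), and the slide pointing down the image, nearly parallel to the image vertical.

Run:
```python
from h import *
import pickle
s,c=pickle.load(open("w1.pkl","rb"));T=wristT(c,s)
hs=cv2.cvtColor(c["image"],cv2.COLOR_BGR2HSV)
m=((hs[...,0]<18)&(hs[...,1]>120)).astype(np.uint8);m[:205]=0;m[255:]=0;m[:,:280]=0;m[:,345:]=0
x,y,w,h=cv2.boundingRect(m);print(x,y,w,h)
print("handle",onz(c,(x+w/2,229),.096,T).round(4), "size",onz(c,(290,210),.096,T)-onz(c,(333,250),.096,T))
a=[onz(c,p,.044,T) for p in((282,157),(339,157),(283,245),(339,245))]
print(np.round(a,4)); 
b=onz(c,(311,157),.044,T);t=onz(c,(312.5,300),.043,T);v=t-b;print("yaw",np.degrees(np.arctan2(v[1],v[0])))
print("mat",[onz(c,p,.004,T).round(4) for p in((247,101),(404,110))])
```

```text
288 205 45 46
handle [ 0.4432 -0.3355  0.096 ] size [-0.02172452 -0.03193716  0.        ]
[[ 0.4046 -0.3639  0.044 ]
 [ 0.3976 -0.3221  0.044 ]
 [ 0.4717 -0.3531  0.044 ]
 [ 0.4644 -0.31    0.044 ]]
yaw 10.023401548205104
mat [array([ 0.3675, -0.4016,  0.004 ]), array([ 0.3531, -0.2737,  0.004 ])]
```

move_arm(targets="0 -0.12 -0.7 0.1;0 0 -0.8 0;0 0 -0.8 0;0 0 -0.8 0;0 0 -0.7 0;0 0 -0.6 0;0 0 -0.4 0;0 0 0 0")

```text
time_s: 2.4
tcp_pos: [0.4439, -0.3336, 0.0511]
ee_rot: [[-0.985, -0.175, -0.003], [-0.175, 0.985, 0.002], [0.003, 0.002, -1.0]]
wrist_force: [-1.0, -0.0, 0.5]
gripper_width: 1.003
gripper_force: 0.0
```

move_arm(targets="0 0 0 0;0 0 0 0;0 0 0 0;0 0 0 0;0 0 0 0", gripper=15)

```text
time_s: 2.82
tcp_pos: [0.4454, -0.3351, 0.0536]
ee_rot: [[-0.985, -0.174, 0.001], [-0.174, 0.985, -0.001], [-0.001, -0.001, -1.0]]
wrist_force: [-0.3, 0.9, 0.2]
gripper_width: 0.706
gripper_force: 0.0
```

move_arm(targets="0 0 0 0;0 0 0 0;0 0 0 0;0 0 0 0;0 0 0 0;0 0 0 0;0 0 0 0;0 0 0 0")

```text
time_s: 3.48
tcp_pos: [0.445, -0.3351, 0.0528]
ee_rot: [[-0.985, -0.174, -0.0], [-0.174, 0.985, -0.0], [0.0, -0.0, -1.0]]
wrist_force: [-0.3, -0.6, -0.8]
gripper_width: 0.338
gripper_force: 30.0
```

move_arm(targets="0 0 0.6 0;0 0 1 0;0 0 1 -1;0 0.5 1 -1;0 0.9 1 -1;0 0.9 0.4 -1;0 0.9 0 -1;0 0.9 0 -1;0 0.9 0 -1;0 0.9 0 -1")

```text
time_s: 4.32
tcp_pos: [0.4433, -0.1858, 0.1764]
ee_rot: [[-0.863, 0.505, -0.003], [0.505, 0.863, 0.002], [0.004, -0.0, -1.0]]
wrist_force: [0.7, 1.1, -4.7]
gripper_width: 0.342
gripper_force: 30.0
```

move_arm(targets="0 0.9 0 0;0 0.9 0 0;0 0.9 0 0;0 0.9 0 0;0 0.9 0 0;0 0.9 0 0;0 0.9 0 0;0 0.9 0 0;0 0.9 0 0;0 0.6 0 0")

```text
time_s: 5.15
tcp_pos: [0.4435, 0.0316, 0.1765]
ee_rot: [[-0.866, 0.5, -0.003], [0.5, 0.866, 0.0], [0.003, -0.001, -1.0]]
wrist_force: [0.7, -0.1, -4.3]
gripper_width: 0.341
gripper_force: 30.0
```

```bash
cat >> h.py <<'E'
CX,CY=.6165,.0995
def bolts(c,z=.078):
    hs=cv2.cvtColor(c["image"],cv2.COLOR_BGR2HSV)
    m=((hs[...,0]>8)&(hs[...,0]<28)&(hs[...,1]>130)&(hs[...,2]>110)).astype(np.uint8)
    n,l,st,ce=cv2.connectedComponentsWithStats(m); o=[]
    for i in range(1,n):
        p=onz(c,ce[i],z); r=np.hypot(p[0]-CX,p[1]-CY)
        if .07<r<.13 and st[i,4]<80: o.append((round(np.arctan2(p[1]-CY,p[0]-CX),3),round(r,4),int(st[i,4]),ce[i].round(1).tolist()))
    return o
E
python3 - <<'E'
from h import *
import pickle
for n in("scene","side"):
    print(n,bolts(pickle.load(open(n+"0.pkl","rb"))))
s=sense();print(s["tcp_pos"],s["wrist_force"],s["moment"],s["joints"].round(1))
for n in("scene","side"):
    c=capture(n);pickle.dump(c,open(n+"1.pkl","wb"));print(bolts(c));cv2.imwrite(f"pics/{n}1.png",c["image"])
a=cv2.imread("pics/scene1.png")[180:340,300:500];b=cv2.imread("pics/side1.png")[150:310,170:370]
cv2.imwrite("pics/ab1.png",np.hstack([cv2.resize(a,None,fx=2,fy=2),cv2.resize(b,None,fx=2,fy=2)]))
E
```

```text
scene [(np.float64(-1.506), np.float64(0.1019), 23, [364.6, 285.0])]
side [(np.float64(-1.46), np.float64(0.1081), 2, [286.0, 233.5])]
[0.44347063 0.03158676 0.17650103] [ 0.67185582 -0.05838358 -4.33481146] [-0.25450089 -0.35616698  0.0216908 ] [ 2.51e+01  4.90e+00 -2.43e+01 -1.00e-01 -6.10e+01 -1.45e+02]
[(np.float64(-1.506), np.float64(0.1019), 23, [364.6, 285.0])]
[(np.float64(-1.46), np.float64(0.1081), 2, [286.0, 233.5])]
```

View pics/ab1.png

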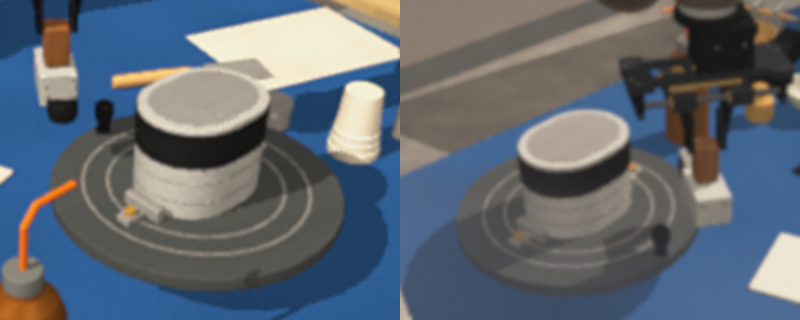

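The crops show the knob still near q≈0.065 (side crop, 660,240). The held roller sits behind it, and both orange clamp bolts are usable for tracking.

move_arm(targets="0 0 -0.7 0;0 0 -0.8 0;0 0.2 -0.5 0;0.06 0.3 0 0;0.06 0.3 0 0;0.03 0.2 0 0;0 0.1 0 0;0 0.04 0 0;0 0.05 0 0;0 0.05 0 0")

```text
time_s: 6.08
tcp_pos: [0.449, 0.0613, 0.1283]
ee_rot: [[-0.866, 0.5, 0.001], [0.5, 0.866, 0.001], [-0.001, 0.001, -1.0]]
wrist_force: [-0.8, 0.6, -4.3]
gripper_width: 0.34
gripper_force: 30.0
```

```bash
cat >> h.py <<'E'
def bolts2(c,z=.078):
    hs=cv2.cvtColor(c["image"],cv2.COLOR_BGR2HSV)
    m=((hs[...,0]>8)&(hs[...,0]<28)&(hs[...,1]>70)&(hs[...,2]>80)).astype(np.uint8)
    n,l,st,ce=cv2.connectedComponentsWithStats(m); o=[]
    for i in range(1,n):
        p=onz(c,ce[i],z); r=np.hypot(p[0]-CX,p[1]-CY)
        if .09<r<.115 and 2<st[i,4]<80: o.append((float(round(np.arctan2(p[1]-CY,p[0]-CX),3)),float(round(r,4)),int(st[i,4])))
    return o
E
python3 - <<'E'
from h import *
import pickle
s=sense();print(s["tcp_pos"],s["wrist_force"],s["moment"])
for n in("scene","side"):
    c=pickle.load(open(n+"1.pkl","rb"));print(bolts2(c));
    c=capture(n);pickle.dump(c,open(n+"2.pkl","wb"));print(bolts2(c))
c=pickle.load(open("scene0.pkl","rb"));print("cups",onz(c,(478,258),0),"purple",onz(c,(165,285),0))
E
```

```text
[0.44896199 0.06129422 0.12829912] [-0.7925507   0.63895399 -4.3446714 ] [-0.06774565 -0.09570215 -0.01194688]
[(-1.506, 0.1022, 35)]
[(-1.547, 0.102, 37)]
[(-1.44, 0.1102, 22), (1.627, 0.1025, 15)]
[(-1.471, 0.1104, 19), (1.592, 0.1023, 14)]
cups [0.63138867 0.38853003 0.        ] purple [ 0.25937623 -0.32692886  0.        ]
```

```bash
cat > push.py <<'E'
from h import *
def off(al,R=.078): # oval offset radius at angle al from tin y
    c,s=abs(np.cos(al)),abs(np.sin(al)); r=.017*c+np.sqrt(R*R-(.017*s)**2)
    return r if r*c>.017 else R/s
th=-.03;p=np.array([.44875,.061]);yaw=-30.
sp=[-.2,-.4,-.6,-.8,-1,-1,-1,-1,-1,-1]
w=[.15,.3,.55,.8,1.05,1.3,1.55,1.8,2.03,2.2]
for k in range(10):
    th+=(w[k]+(w[k-1] if k else .1))/24; yaw+=5*sp[k]; y=np.radians(yaw)
    n=np.array([-np.sin(y),np.cos(y)]);x=np.array([np.cos(y),np.sin(y)])
    kn=np.array([CX-.15*np.cos(th),CY+.15*np.sin(th)]);q=kn-.034*n
    wh=q+.066*x-[CX,CY];al=np.arctan2(wh[1],wh[0])-(np.pi/2-th)
    print(k+1,round(th,3),yaw,q.round(4),((q-p)/.025).round(2),"clear",round(np.hypot(*wh)-off(al),4),"min over q",round(np.hypot(*wh)-.095,4));p=q
E
python3 push.py
```

```text
1 -0.02 -31.0 [0.449  0.0674] [0.01 0.26] clear 0.0441 min over q 0.0341
2 -0.001 -33.0 [0.448  0.0709] [-0.04  0.14] clear 0.0453 min over q 0.0353
3 0.035 -36.0 [0.4466 0.0772] [-0.06  0.25] clear 0.0466 min over q 0.0366
4 0.091 -40.0 [0.4453 0.0871] [-0.05  0.4 ] clear 0.0476 min over q 0.0376
5 0.168 -45.0 [0.4446 0.1005] [-0.03  0.54] clear 0.0483 min over q 0.0383
6 0.266 -50.0 [0.4457 0.1171] [0.05 0.66] clear 0.0475 min over q 0.0375
7 0.385 -55.0 [0.4496 0.1363] [0.16 0.77] clear 0.0452 min over q 0.0352
8 0.524 -60.0 [0.4572 0.1576] [0.3  0.85] clear 0.0413 min over q 0.0313
9 0.684 -65.0 [0.4694 0.1799] [0.49 0.89] clear 0.036 min over q 0.026
10 0.86 -70.0 [0.4867 0.2015] [0.69 0.87] clear 0.0297 min over q 0.0195
```

move_arm(targets="0 0.12 0 -0.2;-0.04 0.2 0 -0.4;-0.06 0.29 0 -0.6;-0.05 0.4 0 -0.8;-0.03 0.54 0 -1;0.05 0.66 0 -1;0.16 0.77 0 -1;0.3 0.85 0 -1;0.49 0.89 0 -1;0.69 0.87 0 -1")

```text
time_s: 7.02
tcp_pos: [0.5165, 0.1427, 0.1215]
ee_rot: [[-0.432, 0.9, -0.05], [0.893, 0.435, 0.118], [0.128, 0.006, -0.992]]
wrist_force: [-11.4, 6.1, 24.2]
gripper_width: 0.351
gripper_force: 33.9
```

move_arm(targets="0.3 0.5 0 0;0 0.2 0 0;-0.4 0 0.5 0.5;-0.5 -0.2 0.6 1;-0.5 -0.5 0.6 1;-0.4 -0.6 0.38 1;-0.3 -0.7 0 1;-0.26 -0.7 0 1;0 -0.7 0 1;0 -0.7 0 1")

```text
time_s: 7.85
tcp_pos: [0.4688, 0.0523, 0.1696]
ee_rot: [[-0.891, 0.44, -0.112], [0.435, 0.898, 0.07], [0.131, 0.014, -0.991]]
wrist_force: [0.9, 0.8, -5.3]
gripper_width: 0.352
gripper_force: 28.4
```

Run:
```python
from h import *
for k in range(2):
    for n in("scene","side"):
        t=sense()["time_s"];c=capture(n);print(round(t,3),n,bolts2(c))
s=sense();print(s["time_s"],s["tcp_pos"],s["wrist_force"])
```

```text
7.85 scene [(-0.239, 0.1014, 41)]
7.9 side [(2.842, 0.1009, 21)]
7.95 scene [(-0.362, 0.1017, 38)]
8.0 side [(2.713, 0.1, 21)]
8.05 [0.46906508 0.05297383 0.16925632] [ 0.56554886 -0.35103731 -4.8485559 ]
```

Run:
```python
from h import *
s=sense();print(s["joints"].round(2),s["ee_rot"].round(3).tolist(),s["tcp_pos"])
c=capture("side");i=c["image"][90:330,150:470]
d=capture("scene");j=d["image"][120:360,230:550]
cv2.imwrite("pics/ab2.png",np.hstack([cv2.resize(x,(400,300),interpolation=2) for x in(j,i)]))
```

```text
[  21.47   11.68  -15.09   -6.61  -67.9  -135.17] [[-0.888, 0.446, -0.112], [0.441, 0.895, 0.07], [0.132, 0.013, -0.991]] [0.46906508 0.05297383 0.16925632]
```

View pics/ab2.png

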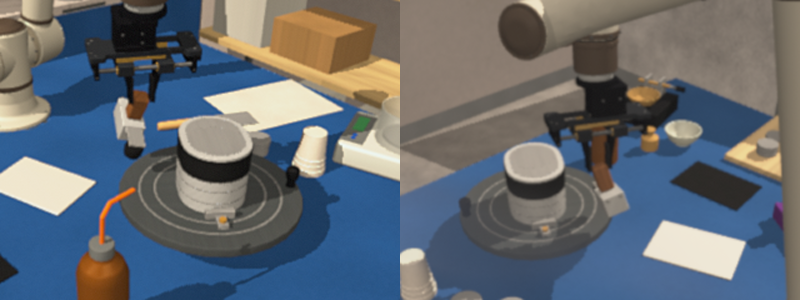

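The crops show the tool tipped in the grip; joint 6 reached its limit during the push. I'll measure the tilt.

Run:
```python
from h import *
import pickle
s=sense();print(s["time_s"],s["tcp_pos"])
pl=[];ce=[]
for n,box in(("scene",(170,260,300,370)),("side",(190,270,290,350))):
    c=capture(n);pickle.dump(c,open(n+"3.pkl","wb"))
    hs=cv2.cvtColor(c["image"],cv2.COLOR_BGR2HSV);m=((hs[...,0]<16)&(hs[...,1]>110)&(hs[...,2]>40)).astype(np.uint8)
    y0,y1,x0,x1=box;g=np.zeros_like(m);g[y0:y1,x0:x1]=m[y0:y1,x0:x1]
    k=[max(cv2.findContours(g,0,1)[0],key=cv2.contourArea)]
    (u,v),(w,h),a=cv2.minAreaRect(k[0]);vx,vy,_,_=cv2.fitLine(k[0],2,0,.01,.01).ravel()
    print(n,(u,v),(w,h),a,vx,vy)
    if vy<0: vx,vy=-vx,-vy
    o,d1=ray(c,(u-12*vx,v-12*vy));o,d2=ray(c,(u+12*vx,v+12*vy));pl.append(np.cross(d1,d2));ce.append((o,ray(c,(u,v))[1]))
ax=np.cross(*pl);ax/=np.linalg.norm(ax);ax*=np.sign(ax[2]);R=s["ee_rot"]
print("axis",ax,"tilt",np.degrees(np.arccos(ax[2])),"in tool frame x,y",ax@-R[:,0],ax@R[:,1])
(o1,d1),(o2,d2)=ce;t=np.linalg.lstsq(np.stack([d1,-d2],1),o2-o1,rcond=None)[0];print("vis centre",o1+d1*t[0],o2+d2*t[1])
```

```text
8.15 [0.46907526 0.05346914 0.16930935]
scene (339.4355773925781, 203.6675262451172) (14.071979522705078, 22.759273529052734) 21.03750991821289 0.3743974 -0.9272683
side (310.28765869140625, 220.23287963867188) (43.65355682373047, 13.818391799926758) 83.9909896850586 0.12746581 0.991843
axis [ 0.70195048 -0.50630059  0.50092438] tilt 59.93882434428968 in tool frame x,y 0.7801693205163656 -0.1349130475594952
vis centre [0.48515366 0.0337278  0.2040418 ] [0.48451061 0.0329636  0.20413051]
```

Run:
```python
import pickle,cv2,numpy as np
a=pickle.load(open("scene3.pkl","rb"))["image"][160:260,280:400];b=pickle.load(open("side3.pkl","rb"))["image"][180:280,260:380]
cv2.imwrite("pics/ab3.png",np.hstack([cv2.resize(x,(400,333),interpolation=2) for x in(a,b)]))
```

```text
(no output)
```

View pics/ab3.png

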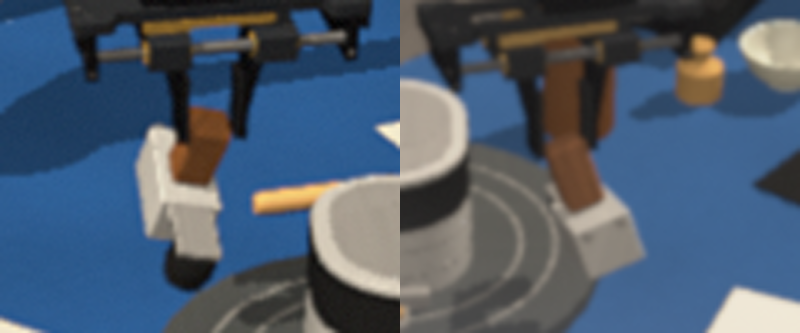

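The crop shows the wooden handle leaning nose-down. Its axis runs from about (338,212) to (344,195) in the scene view and from (315,242) to (310,222) in the side view.

Run:
```python
from h import *
import pickle
s=sense();R=s["ee_rot"];pl=[];r=[]
for n,b,t in(("scene",(338.5,212.5),(343.6,194.5)),("side",(315.5,242),(309.8,222))):
    c=pickle.load(open(n+"3.pkl","rb"));o,d1=ray(c,b);o,d2=ray(c,t);pl.append(np.cross(d1,d2));r.append((o,d1,d2))
ax=np.cross(*pl);ax/=np.linalg.norm(ax);ax*=np.sign(ax[2])
print(ax,np.degrees(np.arccos(ax[2])),ax@-R[:,0],ax@R[:,1],ax@-R[:,2])
for k in(1,2):
    M=np.stack([r[0][k],-r[1][k]],1);t=np.linalg.lstsq(M,r[1][0]-r[0][0],rcond=None)[0];print(r[0][0]+r[0][k]*t[0],r[1][0]+r[1][k]*t[1])
print(s["tcp_pos"])
```

```text
[0.15383148 0.17474015 0.9725234 ] 13.462279812074753 -0.06802618868695864 0.23739516771146954 0.9690283649099078
[0.45498066 0.05452979 0.16310652] [0.44970685 0.04830321 0.16388   ]
[0.47055729 0.05649418 0.21467509] [0.46640269 0.05159462 0.21518983]
[0.46896629 0.053531   0.16931418]
```

move_arm(targets="-0.1 -0.5 0.4 0.5;-0.1 -0.9 0 0.7;-0.1 -0.9 0 0.8;-0.1 -0.9 0 0.8;-0.1 -0.9 0 0.8;-0.1 -0.9 0 0.8;-0.1 -0.9 0 0.8;-0.1 -0.9 0 0.8;-0.1 -0.9 0 0.8;0 -0.9 0 0.6")

```text
time_s: 9.08
tcp_pos: [0.446, -0.1624, 0.1793]
ee_rot: [[-0.973, -0.188, -0.132], [-0.188, 0.982, -0.012], [0.132, 0.013, -0.991]]
wrist_force: [0.2, 1.1, -5.2]
gripper_width: 0.346
gripper_force: 29.0
```

move_arm(targets="0 -0.9 0 0;0 -0.9 0 0;0 -0.9 -0.2 0;0 -0.9 -0.5 0;0 -0.9 -0.7 0;0 -0.9 -0.8 0;0 -0.8 -0.8 0;0 -0.3 -0.7 0;0 0 -0.4 0;0 0 0 0")

```text
time_s: 9.92
tcp_pos: [0.4446, -0.3234, 0.074]
ee_rot: [[-0.973, -0.183, -0.137], [-0.184, 0.983, -0.009], [0.137, 0.016, -0.99]]
wrist_force: [0.3, 0.1, -4.9]
gripper_width: 0.342
gripper_force: 28.9
```

Run:
```python
from h import *
s=sense();print(s["time_s"],s["joints"].round(2),s["ee_rot"].round(3).tolist(),s["tcp_pos"],s["wrist_force"],s["moment"])
```

```text
9.9167 [-17.32  24.52 -15.26   3.36 -57.65 -64.04] [[-0.973, -0.183, -0.137], [-0.184, 0.983, -0.009], [0.137, 0.016, -0.99]] [ 0.44464283 -0.32343719  0.07395497] [ 0.28284442  0.08343234 -4.86980207] [ 0.1967319  -0.59248242 -0.00930532]
```

move_arm(targets="0.2 0 -0.2 0;0 0 -0.15 0;0 0 -0.1 0;0 0 0 0")

```text
time_s: 10.25
tcp_pos: [0.4518, -0.324, 0.066]
ee_rot: [[-0.974, -0.186, -0.131], [-0.186, 0.982, -0.012], [0.131, 0.012, -0.991]]
wrist_force: [0.3, 0.0, -4.2]
gripper_width: 0.346
gripper_force: 29.0
```

move_arm(targets="0 0 -0.08 0;0 0 -0.08 0;0 0 0 0")

```text
time_s: 10.5
tcp_pos: [0.4518, -0.325, 0.0627]
ee_rot: [[-0.974, -0.186, -0.131], [-0.185, 0.983, -0.014], [0.131, 0.011, -0.991]]
wrist_force: [-1.0, -0.2, 0.6]
gripper_width: 0.345
gripper_force: 29.7
```

move_arm(targets="0 0 0 0;0 0 0 0;0 0 0 0;0 0 0 0;0 0 0 0;0 0 0 0;0 0 0.4 0;0 0 0.5 0;0 0 0.7 0.5;0 0 0.8 1", gripper=87)

```text
time_s: 11.33
tcp_pos: [0.451, -0.3245, 0.1222]
ee_rot: [[-0.94, -0.314, -0.131], [-0.313, 0.949, -0.029], [0.133, 0.014, -0.991]]
wrist_force: [-0.1, 0.1, 0.3]
gripper_width: 0.971
gripper_force: 0.0
```

move_arm(targets="0 0 0.6 1;0 0 0 1;0 0 0 1;0 0 0 1;0 0 0 1;0 0 0 1;0 0 0 1;0 0 0 1;0 0 0 1;0 0 0 1")

```text
time_s: 12.17
tcp_pos: [0.4515, -0.3245, 0.1374]
ee_rot: [[-0.363, -0.93, -0.06], [-0.922, 0.368, -0.118], [0.132, 0.012, -0.991]]
wrist_force: [-0.1, -0.6, 0.1]
gripper_width: 1.0
gripper_force: 0.0
```

move_arm(targets="0 0 0 1;0 0 0 1;0 0 0 1;0 0 0 1;0 0 0 1;0 0 0 1;0 0 0 1;0 0 0 1;0 0 0 1;0 0 0 1")

```text
time_s: 13.0
tcp_pos: [0.4514, -0.3245, 0.1375]
ee_rot: [[0.473, -0.879, 0.052], [-0.871, -0.476, -0.122], [0.133, 0.012, -0.991]]
wrist_force: [-0.2, 0.4, 0.3]
gripper_width: 1.004
gripper_force: 0.0
```

move_arm(targets="0 0 0 1;0 0 0 1;0 0 0 1;0 0 0 1;0 0 0 1;0 0 0 1;0 0 0 1;0 0 0 1;0 0 0 1;0 0 0 1")

```text
time_s: 13.83
tcp_pos: [0.4514, -0.3245, 0.1375]
ee_rot: [[0.971, -0.201, 0.128], [-0.197, -0.98, -0.039], [0.133, 0.013, -0.991]]
wrist_force: [0.7, -1.0, -0.5]
gripper_width: 1.001
gripper_force: 0.0
```

Run:
```python
from h import *
import pickle
s=sense();c=capture("wrist");sc=capture("scene");pickle.dump((s,c,sc),open("w4.pkl","wb"))
print(s["time_s"],s["joints"].round(2),s["ee_rot"].round(3).tolist(),s["tcp_pos"],s["gripper_width"])
print(bolts2(sc))
a=sc["image"][255:375,120:280]
cv2.imwrite("pics/w4.png",np.hstack([cv2.resize(c["image"],(400,300)),cv2.resize(a,(400,300),interpolation=2)]))
```

```text
13.8333 [-19.19  13.94 -19.49  -0.39 -48.91  97.89] [[0.971, -0.201, 0.128], [-0.197, -0.98, -0.039], [0.133, 0.013, -0.991]] [ 0.45141487 -0.32445096  0.13749685] 1.001318085619082
[(-0.093, 0.1019, 41)]
```

View pics/w4.png

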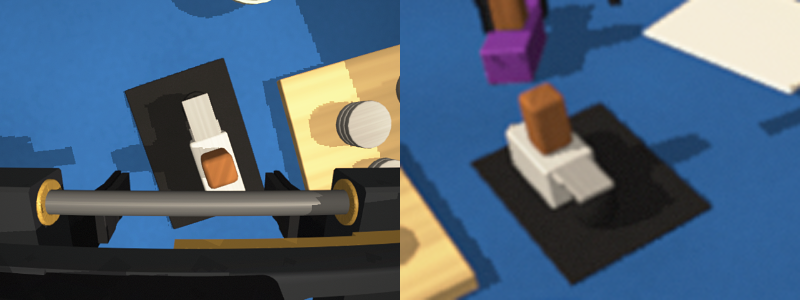

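The tool now stands upright on the mat: handle top at about (347,264) in the wrist view and about (178,294) in the scene view. I'll measure its pose.

Run:
```python
from h import *
import pickle
s,c,sc=pickle.load(open("w4.pkl","rb"));T=wristT(c,s)
S=lambda u,v:(120+(u-400)*.4,255+v*.4); W=lambda u,v:(u/.625,v/.625)
print("scene handle",onz(sc,S(544,95),.096)); print("slide",[onz(sc,S(*p),.043).round(4) for p in((613,183),(578,201))])
print("block",[onz(sc,S(*p),.044).round(4) for p in((592,155),(552,179),(508,133))])
print("wrist slide",[onz(c,W(*p),.043,T).round(4) for p in((182,101),(209,94),(190,143),(219,135))]);
print("blk",[onz(c,W(*p),.044,T).round(4) for p in((190,144),(229,132),(205,190),(243,188))])
hs=cv2.cvtColor(c["image"],cv2.COLOR_BGR2HSV);m=((hs[...,0]<18)&(hs[...,1]>120)&(hs[...,2]>110)).astype(np.uint8);g=m*0;g[225:305,310:385]=m[225:305,310:385]
k=max(cv2.findContours(g,0,1)[0],key=cv2.contourArea);r=cv2.minAreaRect(k);print(r);print("wrist handle",onz(c,r[0],.096,T))
```

```text
scene handle [ 0.4408053  -0.34129801  0.096     ]
slide [array([ 0.5123, -0.3201,  0.043 ]), array([ 0.5159, -0.351 ,  0.043 ])]
block [array([ 0.4713, -0.3213,  0.044 ]), array([ 0.4804, -0.359 ,  0.044 ]), array([ 0.4026, -0.3695,  0.044 ])]
wrist slide [array([ 0.5107, -0.3212,  0.043 ]), array([ 0.5122, -0.3516,  0.043 ]), array([ 0.4639, -0.3204,  0.043 ]), array([ 0.4661, -0.3536,  0.043 ])]
blk [array([ 0.4629, -0.3202,  0.044 ]), array([ 0.4672, -0.365 ,  0.044 ]), array([ 0.4083, -0.3261,  0.044 ]), array([ 0.4016, -0.3688,  0.044 ])]
((352.4000244140625, 272.70001220703125), (47.750389099121094, 48.38284683227539), 71.56504821777344)
wrist handle [ 0.43826717 -0.3442946   0.096     ]
```

move_arm(targets="-0.34 -0.7 0 1;0 0 0 1;0 0 -0.5 1;0 0 -0.8 0.3;0 0 -0.8 0;0 0 -0.7 0;0 0 -0.58 0;0 0 0 0")

```text
time_s: 14.6
tcp_pos: [0.4407, -0.3408, 0.0493]
ee_rot: [[0.989, 0.079, 0.127], [0.079, -0.997, 0.001], [0.127, 0.009, -0.992]]
wrist_force: [0.0, 0.1, -0.1]
gripper_width: 0.999
gripper_force: 0.0
```

move_arm(targets="0 0 0 0;0 0 0 0;0 0 0 0;0 0 0 0;0 0 0 0;0 0 0 0;0 0 0 0;0 0 0 0;0 0 0 0;0 0 0 0", gripper=15)

```text
time_s: 15.43
tcp_pos: [0.443, -0.3423, 0.0522]
ee_rot: [[0.988, 0.081, 0.133], [0.082, -0.997, -0.002], [0.132, 0.013, -0.991]]
wrist_force: [-1.1, -0.4, 0.3]
gripper_width: 0.343
gripper_force: 29.7
```

Run:
```python
from h import *
for k in range(2):
    s=sense();c=capture("scene");print(s["time_s"],s["tcp_pos"].round(4),s["gripper_width"],s["gripper_force"],bolts2(c),s["joints"].round(1))
    c=capture("side");print(bolts2(c))
    m=(c["image"].max(2)<40); o=[]
    ys,xs=np.nonzero(m)
    P=np.array([onz(c,(x,y),.088)[:2] for x,y in zip(xs,ys) if 180<x<340 and 200<y<300]);d=P-[CX,CY];r=np.hypot(*d.T);a=np.arctan2(d[:,1],d[:,0])[abs(r-.15)<.012]
    print("knob cand",np.histogram(a,12,(-np.pi,np.pi))[0])
```

```text
15.4333 [ 0.443  -0.3423  0.0522] 0.34289871617842077 29.659289717674255 [(-1.388, 0.1015, 37)] [-23.   20.8 -22.5  -4.5 -39.7 120.9]
[(-1.376, 0.1122, 9), (1.713, 0.1023, 15)]
knob cand [0 0 0 0 0 0 0 0 0 0 0 0]
15.5333 [ 0.443  -0.3423  0.0522] 0.3413393917079886 29.661971926689148 [(-1.469, 0.102, 39)] [-23.   20.8 -22.5  -4.5 -39.7 120.9]
[(-1.429, 0.1103, 21), (1.639, 0.1028, 16)]
knob cand [0 0 0 0 0 0 0 0 0 0 0 0]
```

move_arm(targets="0 0 0.6 0;0 0 1 0;0.13 0.4 1 -0.5;0.13 0.9 1 -0.5;0.13 0.9 1 -0.5;0.13 0.9 0.44 -0.5;0.13 0.9 0 -0.5;0.13 0.9 0 -0.5;0.13 0.9 0 -0.5;0.13 0.9 0 -0.5")

```text
time_s: 16.47
tcp_pos: [0.4667, -0.1729, 0.1762]
ee_rot: [[0.956, -0.268, 0.119], [-0.264, -0.963, -0.046], [0.127, 0.012, -0.992]]
wrist_force: [1.3, 0.5, -4.2]
gripper_width: 0.341
gripper_force: 29.7
```

move_arm(targets="0.13 0.9 0 0;0.13 0.9 0 0;0 0.9 0 0;0 0.9 0 0;0 0.9 0 0;0 0.9 0 0;0 0.8 0 0;0 0.2 0 0;0 0 0 0;0 0 0 0")

```text
time_s: 17.3
tcp_pos: [0.4741, -0.0147, 0.1769]
ee_rot: [[0.957, -0.264, 0.121], [-0.26, -0.964, -0.047], [0.129, 0.014, -0.992]]
wrist_force: [0.0, -1.4, -5.1]
gripper_width: 0.337
gripper_force: 29.9
```

```bash
cat >> h.py <<'E'
def meas(names=("scene","side")):
    out=[]
    for n in names:
        s=sense();c=capture(n);out.append((round(s["time_s"],3),n,bolts2(c)))
    return out
E
python3 - <<'E'
from h import *
for k in range(2):print(meas())
s=sense();print(s["time_s"],s["tcp_pos"],s["ee_rot"].round(3).tolist(),s["wrist_force"],s["moment"])
c=capture("scene");cv2.imwrite("pics/h5.png",cv2.resize(c["image"][140:270,290:450],(800,600),interpolation=2))
E
```

```text
[(17.3, 'scene', [(-2.708, 0.1067, 35), (0.527, 0.1042, 39)]), (17.35, 'side', [(0.384, 0.1077, 20), (-2.65, 0.1035, 22)])]
[(17.4, 'scene', [(-2.776, 0.1073, 31), (0.461, 0.1039, 39)]), (17.45, 'side', [(0.333, 0.1076, 20), (-2.723, 0.1035, 20)])]
17.5 [ 0.47492982 -0.01539911  0.17770086] [[0.956, -0.266, 0.123], [-0.262, -0.964, -0.047], [0.131, 0.013, -0.991]] [ 0.18977384  0.53112493 -5.01980275] [0.07566712 0.52871937 0.0259717 ]
```

move_arm(targets="0 0 0 0;0 0 0 0;0 0 0 0;0 0 0 0;0 0 0 0;0 0 0 0;0 0 0 0;0 0 0 0;0 0 0 0;0 0 0 0")

```text
time_s: 18.38
tcp_pos: [0.4753, -0.0145, 0.1781]
ee_rot: [[0.956, -0.264, 0.124], [-0.261, -0.964, -0.047], [0.132, 0.013, -0.991]]
wrist_force: [-0.0, -0.2, -4.4]
gripper_width: 0.339
gripper_force: 29.9
```

move_arm(targets="0 0 0 0;0 0 0 0;0 0 0 0;0 0 0 0;0 0 0 0;0 0 0 0;0 0 0 0;0 0 0 0;0 0 0 0")

```text
time_s: 19.13
tcp_pos: [0.4753, -0.0145, 0.1781]
ee_rot: [[0.956, -0.265, 0.124], [-0.261, -0.964, -0.047], [0.132, 0.013, -0.991]]
wrist_force: [0.4, -0.4, -4.8]
gripper_width: 0.337
gripper_force: 29.9
```

```bash
cat > cal.py <<'E'
from h import *
import pickle
s=sense();a=capture("scene");b=capture("side");pickle.dump((s["time_s"],a,b),open("f%d.pkl"%int(s["time_s"]*10),"wb"));print(s["time_s"])
for z in(.07,.078,.086,.094):print(z,bolts2(a,z),bolts2(b,z))
E
python3 cal.py
```

```text
19.1333
0.07 [(-0.576, 0.091, 41)] []
0.078 [(-0.603, 0.1011, 41)] [(2.507, 0.0999, 22)]
0.086 [(-0.626, 0.1113, 41)] [(2.508, 0.1102, 22)]
0.094 [] []
```

move_arm(targets="0 0 0 0;0 0 0 0;0 0 0 0;0 0 0 0;0 0 0 0;0 0 0 0;0 0 0 0")

```text
time_s: 19.82
tcp_pos: [0.4753, -0.0145, 0.1781]
ee_rot: [[0.956, -0.265, 0.124], [-0.261, -0.964, -0.047], [0.132, 0.013, -0.991]]
wrist_force: [-0.5, -0.1, -4.3]
gripper_width: 0.337
gripper_force: 29.9
```

```bash
cat > push.py <<'E'
from h import *
import sys
def off(al,R=.078):
    c,s=abs(np.cos(al)),abs(np.sin(al)); r=.017*c+np.sqrt(R*R-(.017*s)**2)
    return r if r*c>.017 else R/s
def plan(p,yaw,phi,w,sp,thk=None,wk=.5):
    for k in range(len(w)):
        phi+=w[k]/12; yaw+=5*sp[k]; y=np.radians(yaw); 
        n=np.array([-np.sin(y),np.cos(y)]);x=np.array([np.cos(y),np.sin(y)])
        q=np.array([CX-.15*np.cos(phi),CY+.15*np.sin(phi)])-.034*n+.0025*x
        wh=q+.0635*x-[CX,CY]
        if thk is not None: thk+=wk/12
        print(k+1,"phi",round(phi,3),"knob",thk and round(thk,3),"yaw",yaw,q.round(4),((q-p)/.025).round(2),sp[k],"min",round(np.hypot(*wh)-.095,4));p=q
E
python3 - <<'E'
from push import *
s=sense();print(meas());print(s["tcp_pos"],s["ee_rot"][:,1])
plan(np.array([.4755,-.0148]),-15.4,-.56,[0,0,.1,.4,.8,1.1,1.1,.9,.7,.65],[0,0,0,-.2,-.4,-.4,-.4,-.4,-.4,-.6])
E
```

```text
[(19.817, 'scene', [(-0.975, 0.1014, 42)]), (19.867, 'side', [(2.135, 0.101, 17)])]
[ 0.47531218 -0.01454189  0.17805529] [-0.26456268 -0.96428498  0.01269098]
1 phi -0.56 knob None yaw -15.4 [ 0.4828 -0.0136] [0.29 0.05] 0 min 0.0538
2 phi -0.56 knob None yaw -15.4 [ 0.4828 -0.0136] [0. 0.] 0 min 0.0538
3 phi -0.552 knob None yaw -15.4 [ 0.4821 -0.0126] [-0.03  0.04] 0 min 0.0532
4 phi -0.518 knob None yaw -16.4 [ 0.479  -0.0081] [-0.13  0.18] -0.2 min 0.0521
5 phi -0.452 knob None yaw -18.4 [0.4732 0.001 ] [-0.23  0.36] -0.4 min 0.0498
6 phi -0.36 knob None yaw -20.4 [0.4666 0.0139] [-0.26  0.52] -0.4 min 0.0456
7 phi -0.268 knob None yaw -22.4 [0.4612 0.0273] [-0.22  0.54] -0.4 min 0.0414
8 phi -0.193 knob None yaw -24.4 [0.4575 0.0387] [-0.15  0.45] -0.4 min 0.0384
9 phi -0.135 knob None yaw -26.4 [0.455  0.0477] [-0.1   0.36] -0.4 min 0.0367
10 phi -0.081 knob None yaw -29.4 [0.4525 0.0565] [-0.1   0.35] -0.6 min 0.0366
```

Run:
```python
from push import *
plan(np.array([.4755,-.0148]),-15.4,-.56,[0,0,0,.2,.6,1,1.1,1,.85,.7,.72,.9,1.15,1.4,1.65,1.9,2.1,2.25,2.25],[0,0,0,0,-.2,-.4,-.4,-.4,-.4,-.5,-.6,-.7,-.8,-1,-1,-1,-1,-1,-1],-.542,.53)
```

```text
1 phi -0.56 knob -0.498 yaw -15.4 [ 0.4828 -0.0136] [0.29 0.05] 0 min 0.0538
2 phi -0.56 knob -0.454 yaw -15.4 [ 0.4828 -0.0136] [0. 0.] 0 min 0.0538
3 phi -0.56 knob -0.409 yaw -15.4 [ 0.4828 -0.0136] [0. 0.] 0 min 0.0538
4 phi -0.543 knob -0.365 yaw -15.4 [ 0.4815 -0.0115] [-0.05  0.09] 0 min 0.0526
5 phi -0.493 knob -0.321 yaw -16.4 [ 0.4772 -0.0049] [-0.17  0.27] -0.2 min 0.0503
6 phi -0.41 knob -0.277 yaw -18.4 [0.4706 0.0067] [-0.26  0.46] -0.4 min 0.0467
7 phi -0.318 knob -0.233 yaw -20.4 [0.4645 0.0198] [-0.24  0.53] -0.4 min 0.0425
8 phi -0.235 knob -0.189 yaw -22.4 [0.46   0.0322] [-0.18  0.49] -0.4 min 0.0389
9 phi -0.164 knob -0.144 yaw -24.4 [0.4567 0.043 ] [-0.13  0.43] -0.4 min 0.0363
10 phi -0.106 knob -0.1 yaw -26.9 [0.4542 0.0522] [-0.1   0.37] -0.5 min 0.0352
11 phi -0.046 knob -0.056 yaw -29.9 [0.4519 0.0619] [-0.09  0.39] -0.6 min 0.0346
12 phi 0.029 knob -0.012 yaw -33.4 [0.4499 0.0741] [-0.08  0.49] -0.7 min 0.0336
13 phi 0.125 knob 0.032 yaw -37.4 [0.449  0.0897] [-0.04  0.62] -0.8 min 0.0317
14 phi 0.242 knob 0.076 yaw -42.4 [0.4498 0.1086] [0.03 0.76] -1 min 0.0295
15 phi 0.379 knob 0.121 yaw -47.4 [0.4538 0.1302] [0.16 0.86] -1 min 0.0258
16 phi 0.537 knob 0.165 yaw -52.4 [0.4622 0.1536] [0.34 0.94] -1 min 0.0206
17 phi 0.712 knob 0.209 yaw -57.4 [0.4757 0.1771] [0.54 0.94] -1 min 0.0143
18 phi 0.9 knob 0.253 yaw -62.4 [0.4943 0.199 ] [0.74 0.88] -1 min 0.0074
19 phi 1.087 knob 0.297 yaw -67.4 [0.5164 0.2169] [0.88 0.72] -1 min 0.0009
```

move_arm(targets="0.29 0.05 0 0;0 0 0 0;0 0 -0.7 0;-0.05 0.09 -0.8 0;-0.17 0.27 -0.58 -0.2;-0.26 0.46 0 -0.4;-0.24 0.53 0 -0.4;-0.18 0.49 0 -0.4;-0.13 0.43 0 -0.4;-0.1 0.37 0 -0.5")

```text
time_s: 20.75
tcp_pos: [0.454, 0.0529, 0.1259]
ee_rot: [[0.884, -0.453, 0.111], [-0.448, -0.891, -0.072], [0.132, 0.014, -0.991]]
wrist_force: [0.9, 0.2, -4.0]
gripper_width: 0.339
gripper_force: 30.0
```

move_arm(targets="-0.09 0.39 0 -0.6;-0.08 0.49 0 -0.7;-0.04 0.62 0 -0.8")

```text
time_s: 21.0
tcp_pos: [0.4485, 0.0898, 0.1261]
ee_rot: [[0.787, -0.61, 0.096], [-0.603, -0.793, -0.092], [0.132, 0.015, -0.991]]
wrist_force: [-0.6, -3.2, -4.2]
gripper_width: 0.338
gripper_force: 30.0
```

move_arm(targets="0.03 0.76 0 -1;0.16 0.86 0 -1;0.34 0.94 0 -1;0.54 0.94 0 -1;0.74 0.88 0 -1;0.3 0.5 0 0;-0.2 0.1 0 0;-0.5 0 0.5 0.5;-0.6 -0.2 0.7 1;-0.6 -0.5 0.6 1")

```text
time_s: 21.83
tcp_pos: [0.4546, 0.1984, 0.1711]
ee_rot: [[0.645, -0.761, 0.076], [-0.753, -0.649, -0.109], [0.132, 0.012, -0.991]]
wrist_force: [0.3, -0.5, -2.9]
gripper_width: 0.339
gripper_force: 30.0
```

Run:
```python
from h import *
print(meas(),meas())
s=sense();print(s["time_s"],s["tcp_pos"].round(4),s["ee_rot"].round(3).tolist(),s["wrist_force"].round(1),s["moment"].round(2),s["joints"].round(1))
```

```text
[(21.833, 'scene', [(-0.336, 0.1008, 40)]), (21.883, 'side', [(-0.476, 0.1117, 4), (-1.357, 0.1108, 13)])] [(21.933, 'scene', [(-0.598, 0.1012, 39)]), (21.983, 'side', [(-0.427, 0.1036, 4), (-1.336, 0.1078, 8), (2.37, 0.0988, 6)])]
22.0333 [0.4543 0.1974 0.1717] [[0.64, -0.764, 0.077], [-0.757, -0.645, -0.107], [0.132, 0.01, -0.991]] [ 0.1 -0.2 -4.8] [0.43 0.33 0.03] [ 47.6   9.5 -23.2   8.7 -59.1 -11.9]
```

move_arm(targets="-0.2 -0.3 0.3 1;-0.25 -0.4 0 1;0 -0.4 0 1;0 -0.4 0 1;0 -0.4 0 1;0 -0.4 0 1;0 -0.4 0 1;0 -0.4 0 1;0 -0.4 0 1;0 -0.38 0 1")

```text
time_s: 22.87
tcp_pos: [0.443, 0.0995, 0.1777]
ee_rot: [[0.991, 0.006, 0.131], [0.008, -1.0, -0.013], [0.13, 0.014, -0.991]]
wrist_force: [0.8, -0.2, -5.7]
gripper_width: 0.342
gripper_force: 30.0
```

```bash
cat > roll.py <<'E'
from h import *
import json,os
from scipy.integrate import solve_ivp
def D(be,R=.078):
    al=np.pi-be;c,s=abs(np.cos(al)),abs(np.sin(al)); r=.017*c+np.sqrt(R*R-(.017*s)**2)
    return r if r*c>.017 else R/s
def dD(be): return (D(be+1e-3)-D(be-1e-3))/2e-3
def acc(be,w,F,I=.16): # be bolt angle, w rate; F radial contact force
    return (-F*dD(be)-np.sign(w)*(.010)-.0005*w-np.sign(w)*F*.0015)/I
def sim(be,w,T,F):
    n=max(1,int(round(T/.005)));h=T/n
    for _ in range(n):
        w+=acc(be,w,F)*h;be+=w*h
    return be,w
def tcpx(be,comp,bias): return CX-D(be)-.0635+comp+bias
def near(b,ref): return b+np.pi*np.round((ref-b)/np.pi)
E
cat > st.py <<'E'
from h import *
r=meas(("scene",)*3);print(r)
s=sense();print(s["time_s"],s["tcp_pos"].round(4),s["ee_rot"].round(3).tolist(),s["wrist_force"].round(1))
E
python3 st.py
```

```text
[(22.867, 'scene', [(-2.942, 0.1077, 30), (0.293, 0.103, 40)]), (22.917, 'scene', [(-3.055, 0.1087, 31), (0.163, 0.1031, 40)]), (22.967, 'scene', [(3.116, 0.1112, 21), (0.045, 0.1022, 39)])]
23.0167 [0.4431 0.0995 0.178 ] [[0.991, -0.001, 0.131], [0.001, -1.0, -0.013], [0.131, 0.013, -0.991]] [ 0.7  0.1 -4.2]
```

```bash
cat >> roll.py <<'E'
def bolt(c,z=.0815):
    hs=cv2.cvtColor(c["image"],cv2.COLOR_BGR2HSV)
    m=((hs[...,0]>8)&(hs[...,0]<28)&(hs[...,1]>70)&(hs[...,2]>80)).astype(np.uint8)
    n,l,st,ce=cv2.connectedComponentsWithStats(m); o=[]
    for i in range(1,n):
        p=onz(c,ce[i],z);r=np.hypot(p[0]-CX,p[1]-CY)
        if .095<r<.117 and 12<st[i,4]<80:o.append((st[i,4],np.arctan2(p[1]-CY,p[0]-CX),r))
    return max(o) if o else None
def cycle(ncap=1,comps=[.007]*10,x=None,bias=0.,Fprev=None):
    S=json.load(open("st.json")) if os.path.exists("st.json") else None
    b0=sense()["wrist_force"];M=[];fx=[]
    for _ in range(ncap):
        s=sense();fx.append(s["wrist_force"][0]);q=bolt(capture("scene"))
        if q:M.append((s["time_s"],q[1],q[2]))
    if S is None:
        t=np.array([m[0] for m in M]);b=np.unwrap([m[1] for m in M],period=np.pi);w,_=np.polyfit(t,b,1);be=b.mean()+w*(t[-1]-t.mean());t0=t[-1]
    else:
        be,w,t0,x=S["be"],S["w"],S["t"],S["x"]
        F=S["F"] if Fprev is None else Fprev
        for i,(t,b,r) in enumerate(M):
            T=t-t0
            if T>1e-6: be,w=sim(be,w,T,F);t0=t
            e=near(b,be)-be;g=.6 if i==0 else .4;be+=g*e;
            if S["n"]<99: w+=(.4*e/max(T,.8) if i==0 else 0)
            print("innov",round(e,3),"r",round(r,4))
    now=sense()["time_s"];F=400*(comps[0]+.003) if comps[0]>-.003 else 0
    be,w=sim(be,w,now-t0,F if S is None else S["F"])
    print("t",round(now,3),"beta",round(be,3),"w",round(w,3),"fx",np.round(fx,1),"tcpx",sense()["tcp_pos"][0].round(4),"cmd",x,"comp now",round((x-tcpx(be,0,bias))*1000,1))
    rows=[];b2,w2,xc=be,w,x;pr=[]
    for cp in comps:
        F=max(0,400*(cp+.003)) if cp>0 else 0.
        b2,w2=sim(b2,w2,1/12,F);u=round((tcpx(b2,cp,bias)-xc)/.025,2);rows.append(f"{u:g} 0 0 0");xc+=u*.025;pr.append((round(D(b2)*1000,1)))
    print(";".join(rows));print("D",pr,"w end",round(w2,3))
    json.dump(dict(be=be,w=w,t=now,x=xc,F=max(0,400*(np.mean(comps)+.003)) if np.mean(comps)>0 else 0,n=0),open("st.json","w"))
E
rm -f st.json
python3 - <<'E'
from roll import *
cycle(3,[-.012,-.010,-.008,-.006,-.004,-.002,-.001,.001,.003,.004],x=.443)
E
```

```text
t 23.167 beta -0.48 w -2.41 fx [ 0.7  0.3 -0.2] tcpx 0.4433 cmd 0.443 comp now -17.3
0.3 0 0 0;0.19 0 0 0;0.21 0 0 0;0.21 0 0 0;0.2 0 0 0;0.07 0 0 0;-0.07 0 0 0;-0.06 0 0 0;-0.04 0 0 0;-0.07 0 0 0
D [np.float64(90.5), np.float64(87.7), np.float64(84.6), np.float64(81.2), np.float64(78.3), np.float64(78.4), np.float64(81.4), np.float64(84.7), np.float64(87.8), np.float64(90.4)] w end -2.292
```

move_arm(targets="0.3 0 0 0;0.19 0 0 0;0.21 0 0 0;0.21 0 0 0;0.2 0 0 0;0.07 0 0 0;-0.07 0 0 0;-0.06 0 0 0;-0.04 0 0 0;-0.07 0 0 0")

```text
time_s: 24.0
tcp_pos: [0.4662, 0.1002, 0.1786]
ee_rot: [[0.991, 0.003, 0.132], [0.004, -1.0, -0.012], [0.132, 0.013, -0.991]]
wrist_force: [-0.5, 1.6, -4.4]
gripper_width: 0.343
gripper_force: 30.0
```

Run:
```python
from roll import *
cycle(1,[.005,.006]+[.007]*8)
```

```text
innov -0.005 r 0.1053
t 24.05 beta -2.584 w -2.351 fx [-0.5] tcpx 0.4657 cmd 0.46649999999999997 comp now 5.4
-0.09 0 0 0;0 0 0 0;0.03 0 0 0;0.02 0 0 0;0.05 0 0 0;0.07 0 0 0;0.1 0 0 0;0.11 0 0 0;0.13 0 0 0;0.14 0 0 0
D [np.float64(93.7), np.float64(94.7), np.float64(95.0), np.float64(94.5), np.float64(93.3), np.float64(91.5), np.float64(89.0), np.float64(86.1), np.float64(82.9), np.float64(79.5)] w end -2.398
```

move_arm(targets="-0.09 0 0 0;0 0 0 0;0.03 0 0 0;0.02 0 0 0;0.05 0 0 0;0.07 0 0 0;0.1 0 0 0;0.11 0 0 0;0.13 0 0 0;0.14 0 0 0")

```text
time_s: 24.88
tcp_pos: [0.4808, 0.1001, 0.1785]
ee_rot: [[0.991, 0.003, 0.132], [0.004, -1.0, -0.013], [0.132, 0.013, -0.991]]
wrist_force: [-3.9, -0.6, -3.3]
gripper_width: 0.343
gripper_force: 30.0
```

Run:
```python
from roll import *
cycle(1)
```

```text
innov 0.007 r 0.1053
t 24.933 beta -4.631 w -2.394 fx [-3.9] tcpx 0.4816 cmd 0.48049999999999987 comp now 5.8
0.04 0 0 0;-0.12 0 0 0;-0.13 0 0 0;-0.12 0 0 0;-0.11 0 0 0;-0.08 0 0 0;-0.06 0 0 0;-0.03 0 0 0;-0.01 0 0 0;0.02 0 0 0
D [np.float64(78.5), np.float64(81.6), np.float64(84.8), np.float64(87.8), np.float64(90.4), np.float64(92.5), np.float64(93.9), np.float64(94.8), np.float64(95.0), np.float64(94.5)] w end -2.126
```

move_arm(targets="0.04 0 0 0;-0.12 0 0 0;-0.13 0 0 0;-0.12 0 0 0;-0.11 0 0 0;-0.08 0 0 0;-0.06 0 0 0;-0.03 0 0 0;-0.01 0 0 0;0.02 0 0 0")

```text
time_s: 25.77
tcp_pos: [0.4654, 0.1001, 0.1786]
ee_rot: [[0.991, 0.003, 0.132], [0.004, -1.0, -0.012], [0.132, 0.013, -0.991]]
wrist_force: [-2.3, 0.9, -3.5]
gripper_width: 0.339
gripper_force: 30.0
```

Run:
```python
from roll import *
cycle(1)
```

```text
innov 0.006 r 0.1058
t 25.817 beta -6.598 w -2.125 fx [-2.3] tcpx 0.4656 cmd 0.46549999999999997 comp now 6.5
0.08 0 0 0;0.08 0 0 0;0.09 0 0 0;0.12 0 0 0;0.12 0 0 0;0.12 0 0 0;0.05 0 0 0;-0.07 0 0 0;-0.12 0 0 0;-0.12 0 0 0
D [np.float64(92.6), np.float64(90.6), np.float64(88.2), np.float64(85.4), np.float64(82.3), np.float64(79.1), np.float64(78.0), np.float64(79.6), np.float64(82.8), np.float64(85.8)] w end -2.131
```

Run:
```python
s=open("roll.py").read()
s=s.replace("return CX-D(be)-.0635+comp+bias","return CX-D(be)-.0635+comp+bias+(.0025*(D(be)-.078)/.017 if comp>.004 else 0)")
open("roll.py","w").write(s)
import json
from roll import *
# re-plan from same instant: state stored at t=25.817, x before the (unsent) plan was .4655
S=json.load(open("st.json"));b,w,x=S["be"],S["w"],.4655;r=[]
for k in range(10):
    b,w=sim(b,w,1/12,4.);u=round((tcpx(b,.007,0)-x)/.025,2);x+=u*.025;r.append(f"{u:g} 0 0 0")
S["x"]=x;json.dump(S,open("st.json","w"));print(";".join(r))
```

```text
0.16 0 0 0;0.07 0 0 0;0.08 0 0 0;0.1 0 0 0;0.1 0 0 0;0.11 0 0 0;0.04 0 0 0;-0.06 0 0 0;-0.1 0 0 0;-0.11 0 0 0
```

move_arm(targets="0.16 0 0 0;0.07 0 0 0;0.08 0 0 0;0.1 0 0 0;0.1 0 0 0;0.11 0 0 0;0.04 0 0 0;-0.06 0 0 0;-0.1 0 0 0;-0.11 0 0 0")

```text
time_s: 26.65
tcp_pos: [0.4752, 0.1004, 0.1787]
ee_rot: [[0.991, 0.003, 0.132], [0.004, -1.0, -0.012], [0.132, 0.012, -0.991]]
wrist_force: [-3.0, 0.3, -3.0]
gripper_width: 0.343
gripper_force: 30.0
```

Run:
```python
from roll import *
cycle(1)
```

```text
innov 0.011 r 0.105
t 26.7 beta -8.519 w -2.101 fx [-3.] tcpx 0.4745 cmd 0.47525 comp now 9.6
-0.13 0 0 0;-0.07 0 0 0;-0.06 0 0 0;-0.03 0 0 0;-0.02 0 0 0;0 0 0 0;0.02 0 0 0;0.04 0 0 0;0.06 0 0 0;0.07 0 0 0
D [np.float64(89.8), np.float64(91.9), np.float64(93.4), np.float64(94.5), np.float64(95.0), np.float64(94.9), np.float64(94.3), np.float64(93.2), np.float64(91.6), np.float64(89.5)] w end -1.986
```

move_arm(targets="-0.11 0 0 0;-0.05 0 0 0;-0.06 0 0 0;-0.03 0 0 0;-0.02 0 0 0;0 0 0 0;0.02 0 0 0;0.04 0 0 0;0.06 0 0 0;0.07 0 0 0")

```text
time_s: 27.53
tcp_pos: [0.4734, 0.1001, 0.1785]
ee_rot: [[0.991, 0.003, 0.132], [0.004, -1.0, -0.013], [0.132, 0.013, -0.991]]
wrist_force: [-3.4, 0.0, -3.7]
gripper_width: 0.34
gripper_force: 30.0
```

Run:
```python
from roll import *
S=json.load(open("st.json"));S["x"]+=.001;json.dump(S,open("st.json","w"))
cycle(1,bias=.001)
```

```text
innov -0.018 r 0.1054
t 27.583 beta -10.287 w -2.007 fx [-3.4] tcpx 0.4738 cmd 0.47325000000000006 comp now 7.2
0.14 0 0 0;0.1 0 0 0;0.1 0 0 0;0.05 0 0 0;-0.03 0 0 0;-0.1 0 0 0;-0.09 0 0 0;-0.09 0 0 0;-0.08 0 0 0;-0.07 0 0 0
D [np.float64(85.4), np.float64(82.5), np.float64(79.5), np.float64(78.0), np.float64(78.9), np.float64(81.7), np.float64(84.5), np.float64(87.2), np.float64(89.5), np.float64(91.4)] w end -1.872
```

move_arm(targets="0.14 0 0 0;0.1 0 0 0;0.1 0 0 0;0.05 0 0 0;-0.03 0 0 0;-0.1 0 0 0;-0.09 0 0 0;-0.09 0 0 0;-0.08 0 0 0;-0.07 0 0 0")

```text
time_s: 28.42
tcp_pos: [0.4712, 0.1003, 0.1787]
ee_rot: [[0.991, 0.003, 0.132], [0.005, -1.0, -0.012], [0.132, 0.012, -0.991]]
wrist_force: [-2.6, -0.0, -3.3]
gripper_width: 0.339
gripper_force: 30.0
```

Run:
```python
from roll import *
cycle(1,bias=.001)
```

```text
innov 0.015 r 0.105
t 28.467 beta -12.05 w -1.845 fx [-2.6] tcpx 0.4709 cmd 0.47150000000000014 comp now 9.8
-0.07 0 0 0;-0.03 0 0 0;-0.02 0 0 0;0 0 0 0;0.02 0 0 0;0.03 0 0 0;0.04 0 0 0;0.06 0 0 0;0.07 0 0 0;0.08 0 0 0
D [np.float64(93.7), np.float64(94.5), np.float64(95.0), np.float64(94.9), np.float64(94.4), np.float64(93.5), np.float64(92.2), np.float64(90.5), np.float64(88.5), np.float64(86.2)] w end -1.842
```

move_arm(targets="-0.05 0 0 0;-0.02 0 0 0;-0.02 0 0 0;0 0 0 0;0.02 0 0 0;0.03 0 0 0;0.04 0 0 0;0.06 0 0 0;0.07 0 0 0;0.08 0 0 0")

```text
time_s: 29.3
tcp_pos: [0.477, 0.1001, 0.1785]
ee_rot: [[0.991, 0.003, 0.132], [0.004, -1.0, -0.012], [0.132, 0.013, -0.991]]
wrist_force: [-2.8, -0.2, -3.2]
gripper_width: 0.339
gripper_force: 30.0
```

Run:
```python
from roll import *
S=json.load(open("st.json"));S["x"]+=.00075;json.dump(S,open("st.json","w"))
cycle(1,bias=.0017)
```

```text
innov 0.013 r 0.1059
t 29.35 beta -13.631 w -1.85 fx [-2.8] tcpx 0.4774 cmd 0.4767500000000001 comp now 6.9
0.14 0 0 0;0.09 0 0 0;0.05 0 0 0;-0.02 0 0 0;-0.08 0 0 0;-0.09 0 0 0;-0.09 0 0 0;-0.07 0 0 0;-0.07 0 0 0;-0.06 0 0 0
D [np.float64(82.2), np.float64(79.5), np.float64(78.0), np.float64(78.6), np.float64(81.0), np.float64(83.6), np.float64(86.1), np.float64(88.3), np.float64(90.2), np.float64(91.9)] w end -1.66
```

move_arm(targets="0.14 0 0 0;0.09 0 0 0;0.05 0 0 0;-0.02 0 0 0;-0.08 0 0 0;-0.09 0 0 0;-0.09 0 0 0;-0.07 0 0 0;-0.07 0 0 0;-0.06 0 0 0")

```text
time_s: 30.18
tcp_pos: [0.4715, 0.1002, 0.1787]
ee_rot: [[0.991, 0.003, 0.132], [0.005, -1.0, -0.012], [0.132, 0.013, -0.991]]
wrist_force: [-3.7, 0.9, -2.7]
gripper_width: 0.345
gripper_force: 30.0
```

Run:
```python
from roll import *
cycle(1,bias=.0017)
```

```text
innov 0.036 r 0.1049
t 30.233 beta -15.209 w -1.624 fx [-3.7] tcpx 0.4713 cmd 0.47175000000000017 comp now 9.5
-0.06 0 0 0;-0.02 0 0 0;-0.02 0 0 0;-0 0 0 0;0.01 0 0 0;0.02 0 0 0;0.03 0 0 0;0.04 0 0 0;0.05 0 0 0;0.06 0 0 0
D [np.float64(93.6), np.float64(94.4), np.float64(94.9), np.float64(95.0), np.float64(94.7), np.float64(94.2), np.float64(93.3), np.float64(92.1), np.float64(90.6), np.float64(88.8)] w end -1.595
```

move_arm(targets="-0.06 0 0 0;-0.02 0 0 0;-0.02 0 0 0;0 0 0 0;0.01 0 0 0;0.02 0 0 0;0.03 0 0 0;0.04 0 0 0;0.05 0 0 0;0.06 0 0 0")

```text
time_s: 31.07
tcp_pos: [0.4746, 0.1001, 0.1785]
ee_rot: [[0.991, 0.003, 0.132], [0.004, -1.0, -0.012], [0.132, 0.013, -0.991]]
wrist_force: [-4.3, -0.1, -3.8]
gripper_width: 0.341
gripper_force: 30.0
```

Run:
```python
from roll import *
cycle(1,bias=.0017)
```

```text
innov 0.01 r 0.1056
t 31.117 beta -16.587 w -1.603 fx [-4.3] tcpx 0.475 cmd 0.4745000000000001 comp now 7.5
0.11 0 0 0;0.07 0 0 0;0.09 0 0 0;0.07 0 0 0;0.03 0 0 0;-0.03 0 0 0;-0.07 0 0 0;-0.08 0 0 0;-0.08 0 0 0;-0.07 0 0 0
D [np.float64(85.6), np.float64(83.4), np.float64(81.0), np.float64(78.8), np.float64(78.0), np.float64(78.8), np.float64(81.0), np.float64(83.3), np.float64(85.5), np.float64(87.5)] w end -1.516
```

move_arm(targets="0.11 0 0 0;0.07 0 0 0;0.09 0 0 0;0.07 0 0 0;0.03 0 0 0;-0.03 0 0 0;-0.07 0 0 0;-0.08 0 0 0;-0.08 0 0 0;-0.07 0 0 0")

```text
time_s: 31.95
tcp_pos: [0.4754, 0.1004, 0.1788]
ee_rot: [[0.991, 0.003, 0.133], [0.005, -1.0, -0.012], [0.133, 0.012, -0.991]]
wrist_force: [-3.5, 0.7, -4.5]
gripper_width: 0.341
gripper_force: 30.0
```

Run:
```python
from roll import *
cycle(1,bias=.0015)
```

```text
innov 0.035 r 0.105
t 32.0 beta -18.009 w -1.475 fx [-3.5] tcpx 0.475 cmd 0.47550000000000003 comp now 9.3
-0.09 0 0 0;-0.05 0 0 0;-0.04 0 0 0;-0.03 0 0 0;-0.03 0 0 0;-0.01 0 0 0;-0.01 0 0 0;0 0 0 0;0.01 0 0 0;0.02 0 0 0
D [np.float64(90.0), np.float64(91.4), np.float64(92.6), np.float64(93.6), np.float64(94.3), np.float64(94.8), np.float64(95.0), np.float64(95.0), np.float64(94.7), np.float64(94.2)] w end -1.282
```

move_arm(targets="-0.09 0 0 0;-0.05 0 0 0;-0.04 0 0 0;-0.03 0 0 0;-0.03 0 0 0;-0.01 0 0 0;-0.01 0 0 0;0 0 0 0;0.01 0 0 0;0.02 0 0 0")

```text
time_s: 32.83
tcp_pos: [0.4697, 0.1001, 0.1785]
ee_rot: [[0.991, 0.003, 0.132], [0.004, -1.0, -0.012], [0.132, 0.013, -0.991]]
wrist_force: [-3.9, -0.3, -3.3]
gripper_width: 0.337
gripper_force: 30.0
```

Run:
```python
from roll import *
cycle(1,bias=.0015)
```

```text
innov 0.003 r 0.1055
t 32.883 beta -19.189 w -1.283 fx [-3.9] tcpx 0.4698 cmd 0.46975000000000017 comp now 9.1
0.04 0 0 0;0.03 0 0 0;0.05 0 0 0;0.05 0 0 0;0.05 0 0 0;0.06 0 0 0;0.07 0 0 0;0.07 0 0 0;0.07 0 0 0;0.05 0 0 0
D [np.float64(93.0), np.float64(91.9), np.float64(90.7), np.float64(89.2), np.float64(87.6), np.float64(85.8), np.float64(83.9), np.float64(81.9), np.float64(79.8), np.float64(78.3)] w end -1.478
```

move_arm(targets="0.04 0 0 0;0.03 0 0 0;0.05 0 0 0;0.05 0 0 0;0.05 0 0 0;0.06 0 0 0;0.07 0 0 0;0.07 0 0 0;0.07 0 0 0;0.05 0 0 0")

```text
time_s: 33.72
tcp_pos: [0.4837, 0.1003, 0.1786]
ee_rot: [[0.991, 0.003, 0.132], [0.004, -1.0, -0.012], [0.132, 0.013, -0.991]]
wrist_force: [-2.8, -0.5, -4.2]
gripper_width: 0.337
gripper_force: 30.0
```

Run:
```python
from roll import *
cycle(1,bias=.0015)
```

```text
innov 0.018 r 0.1057
t 33.767 beta -20.391 w -1.47 fx [-2.8] tcpx 0.4839 cmd 0.48324999999999996 comp now 6.8
-0 0 0 0;-0.05 0 0 0;-0.07 0 0 0;-0.07 0 0 0;-0.06 0 0 0;-0.05 0 0 0;-0.06 0 0 0;-0.04 0 0 0;-0.04 0 0 0;-0.04 0 0 0
D [np.float64(78.3), np.float64(79.8), np.float64(81.8), np.float64(83.8), np.float64(85.6), np.float64(87.2), np.float64(88.7), np.float64(90.1), np.float64(91.3), np.float64(92.3)] w end -1.108
```

move_arm(targets="0.02 0 0 0;-0.05 0 0 0;-0.07 0 0 0;-0.07 0 0 0;-0.06 0 0 0;-0.05 0 0 0;-0.06 0 0 0;-0.04 0 0 0;-0.04 0 0 0;-0.04 0 0 0")

```text
time_s: 34.6
tcp_pos: [0.4717, 0.1002, 0.1786]
ee_rot: [[0.991, 0.003, 0.132], [0.004, -1.0, -0.012], [0.132, 0.013, -0.991]]
wrist_force: [-4.1, 0.8, -2.8]
gripper_width: 0.344
gripper_force: 30.0
```

Run:
```python
from roll import *
S=json.load(open("st.json"));S["x"]+=.0005;json.dump(S,open("st.json","w"))
cycle(1,bias=.0015)
```

```text
innov 0.038 r 0.1054
t 34.65 beta -21.501 w -1.072 fx [-4.1] tcpx 0.4714 cmd 0.47175000000000006 comp now 9.8
-0.05 0 0 0;-0.03 0 0 0;-0.01 0 0 0;-0.01 0 0 0;-0.01 0 0 0;0 0 0 0;0 0 0 0;0.01 0 0 0;0.01 0 0 0;0.02 0 0 0
D [np.float64(93.4), np.float64(94.0), np.float64(94.4), np.float64(94.8), np.float64(95.0), np.float64(95.0), np.float64(94.9), np.float64(94.7), np.float64(94.4), np.float64(93.9)] w end -0.955
```

move_arm(targets="-0.05 0 0 0;-0.03 0 0 0;-0.01 0 0 0;-0.01 0 0 0;-0.01 0 0 0;0 0 0 0;0 0 0 0;0.01 0 0 0;0.01 0 0 0;0.02 0 0 0")

```text
time_s: 35.48
tcp_pos: [0.47, 0.1001, 0.1785]
ee_rot: [[0.991, 0.003, 0.132], [0.004, -1.0, -0.012], [0.132, 0.013, -0.991]]
wrist_force: [-3.8, -0.2, -3.5]
gripper_width: 0.339
gripper_force: 30.0
```

Run:
```python
from roll import *
cycle(1,bias=.0015)
```

```text
innov -0.008 r 0.1051
t 35.533 beta -22.375 w -0.963 fx [-3.8] tcpx 0.4701 cmd 0.47000000000000014 comp now 9.0
0.03 0 0 0;0.03 0 0 0;0.03 0 0 0;0.04 0 0 0;0.04 0 0 0;0.04 0 0 0;0.05 0 0 0;0.05 0 0 0;0.05 0 0 0;0.06 0 0 0
D [np.float64(92.8), np.float64(92.0), np.float64(91.1), np.float64(90.1), np.float64(88.9), np.float64(87.7), np.float64(86.3), np.float64(84.8), np.float64(83.2), np.float64(81.6)] w end -1.158
```

move_arm(targets="0.03 0 0 0;0.03 0 0 0;0.03 0 0 0;0.04 0 0 0;0.04 0 0 0;0.04 0 0 0;0.05 0 0 0;0.05 0 0 0;0.05 0 0 0;0.06 0 0 0")

```text
time_s: 36.37
tcp_pos: [0.4807, 0.1002, 0.1785]
ee_rot: [[0.991, 0.003, 0.132], [0.004, -1.0, -0.012], [0.132, 0.013, -0.991]]
wrist_force: [-3.7, 0.5, -3.7]
gripper_width: 0.341
gripper_force: 30.0
```

move_arm(targets="-0.6 0 0 0;-0.6 0 0 -0.5;-0.4 0 0 -1;0 0 0 -1;0 0 0 -1;0 0 0 -1;0 0 0 -1;0 0 0 -1;0 0 0 -1;0 0 0 -1")

```text
time_s: 37.2
tcp_pos: [0.4425, 0.1016, 0.1793]
ee_rot: [[0.731, -0.676, 0.093], [-0.669, -0.737, -0.096], [0.133, 0.008, -0.991]]
wrist_force: [-0.5, -0.7, -5.2]
gripper_width: 0.338
gripper_force: 29.9
```

```bash
python3 st.py
```

```text
[(37.2, 'scene', [(1.055, 0.1073, 32), (-2.184, 0.1044, 35)]), (37.25, 'scene', [(0.997, 0.1067, 33), (-2.241, 0.1045, 35)]), (37.3, 'scene', [(-2.284, 0.1051, 34), (0.943, 0.1065, 33)])]
37.35 [0.4421 0.1013 0.179 ] [[0.735, -0.671, 0.092], [-0.665, -0.741, -0.096], [0.133, 0.009, -0.991]] [ 0.4  1.1 -5.1]
```

move_arm(targets="0.2 0 0 -1;0.2 0 0 -1;0.2 0 0 -1;0.2 0 0 -1;0.2 0 0 -1;0.04 0 0 -1;0 0 0 -1;0 0 0 -0.5;0 0 0 0;0 0 0 0")

```text
time_s: 38.18
tcp_pos: [0.4672, 0.1005, 0.1787]
ee_rot: [[0.179, -0.984, 0.013], [-0.975, -0.179, -0.131], [0.131, 0.011, -0.991]]
wrist_force: [-0.2, 0.3, -5.2]
gripper_width: 0.338
gripper_force: 30.0
```

move_arm(targets="0 0 0 0;0 0 0 0;0 0 0 0;0 0 0 0;0 0 0 0;0 0 0 0;0 0 0 0;0 0 0 0;0 0 0 0;0 0 0 0")

```text
time_s: 39.02
tcp_pos: [0.4666, 0.1002, 0.1785]
ee_rot: [[0.177, -0.984, 0.011], [-0.975, -0.176, -0.132], [0.132, 0.013, -0.991]]
wrist_force: [0.4, 0.1, -4.7]
gripper_width: 0.343
gripper_force: 30.0
```

move_arm(targets="0 0 0 0;0 0 0 0;0 0 0 0;0 0 0 0;0 0 0 0;0 0 0 0;0 0 0 0;0 0 0 0;0 0 0 0;0 0 0 0")

```text
time_s: 39.85
tcp_pos: [0.4666, 0.1002, 0.1786]
ee_rot: [[0.176, -0.984, 0.011], [-0.975, -0.176, -0.132], [0.132, 0.013, -0.991]]
wrist_force: [0.3, 1.2, -4.6]
gripper_width: 0.338
gripper_force: 30.0
```

```bash
python3 st.py
```

```text
[(39.85, 'scene', [(1.553, 0.111, 9), (-1.621, 0.1023, 37)]), (39.9, 'scene', [(1.525, 0.1108, 17), (-1.665, 0.1023, 34)]), (39.95, 'scene', [(1.493, 0.1102, 26), (-1.713, 0.1025, 37)])]
40.0 [0.4666 0.1002 0.1786] [[0.176, -0.984, 0.011], [-0.975, -0.176, -0.132], [0.132, 0.013, -0.991]] [-0.3  0.2 -4.6]
```

move_arm(targets="0 0 0 0;0 0 0 0;0 0 0 0;0 0 0 0;0 0 0 0;0 0 -0.5 0;0 0 -0.8 0;0 0 -0.7 0;0 0 -0.2 0;0 0 -0.1 0")

```text
time_s: 40.83
tcp_pos: [0.466, 0.0997, 0.1202]
ee_rot: [[0.177, -0.984, 0.009], [-0.975, -0.176, -0.134], [0.133, 0.015, -0.991]]
wrist_force: [-0.0, -0.1, -4.4]
gripper_width: 0.336
gripper_force: 30.0
```

move_arm(targets="0 0 -0.06 0;0 0 -0.04 0;0 0 0 0")

```text
time_s: 41.08
tcp_pos: [0.4672, 0.1006, 0.1193]
ee_rot: [[0.176, -0.984, 0.013], [-0.975, -0.177, -0.131], [0.131, 0.011, -0.991]]
wrist_force: [-0.2, 0.1, -4.8]
gripper_width: 0.339
gripper_force: 30.0
```

move_arm(targets="0 0 -0.04 0;0 0 -0.04 0;0 0 -0.04 0;0 0 0 0")

```text
time_s: 41.42
tcp_pos: [0.4674, 0.1008, 0.1164]
ee_rot: [[0.177, -0.984, 0.013], [-0.975, -0.177, -0.131], [0.131, 0.01, -0.991]]
wrist_force: [-2.6, 1.5, 2.0]
gripper_width: 0.343
gripper_force: 30.0
```

move_arm(targets="0 0 -0.04 0;0 0 -0.02 0;0 0 0 0")

```text
time_s: 41.67
tcp_pos: [0.4686, 0.1017, 0.1162]
ee_rot: [[0.177, -0.984, 0.016], [-0.975, -0.178, -0.13], [0.13, 0.007, -0.991]]
wrist_force: [-0.6, 1.3, 2.8]
gripper_width: 0.342
gripper_force: 30.0
```

move_arm(targets="0 0 0 0;0 0 0 0;0 0 0 0;0 0 0 0")

```text
time_s: 42.0
tcp_pos: [0.4683, 0.1005, 0.116]
ee_rot: [[0.177, -0.984, 0.015], [-0.975, -0.178, -0.132], [0.133, 0.009, -0.991]]
wrist_force: [-0.3, 0.2, 6.3]
gripper_width: 0.342
gripper_force: 30.0
```

```bash
python3 st.py
```

```text
[(42.0, 'scene', [(-2.972, 0.1081, 29), (0.257, 0.1028, 41)]), (42.05, 'scene', [(-2.972, 0.1081, 29), (0.257, 0.1028, 41)]), (42.1, 'scene', [(-2.972, 0.1081, 29), (0.257, 0.1028, 41)])]
42.15 [0.4684 0.1005 0.116 ] [[0.177, -0.984, 0.015], [-0.975, -0.178, -0.132], [0.133, 0.009, -0.991]] [-0.3  0.7  6.4]
```

move_arm(targets="0 0 0.1 0;0 0 0.3 0;-0.1 0 0.8 0;-0.1 0 0.9 0;-0.1 -0.4 0.5 1;-0.1 -0.9 0 1;0 -0.9 0 1;0 -0.9 0 1;0 -0.9 0 1;0 -0.9 0 1")

```text
time_s: 42.98
tcp_pos: [0.4548, -0.0237, 0.1781]
ee_rot: [[0.644, -0.762, 0.073], [-0.754, -0.648, -0.109], [0.13, 0.016, -0.991]]
wrist_force: [0.4, -0.8, -5.1]
gripper_width: 0.344
gripper_force: 30.0
```

move_arm(targets="0 -0.9 0 1;0 -0.9 0 1;0 -0.9 0 1;0 -0.9 0 1;0 -0.9 0 1;0 -0.9 0 1;0 -0.9 0 1;0 -0.9 0 1;0 -0.9 0 1;0 -0.9 0 1")

```text
time_s: 43.82
tcp_pos: [0.4545, -0.2479, 0.1778]
ee_rot: [[0.992, 0.007, 0.128], [0.008, -1.0, -0.01], [0.128, 0.011, -0.992]]
wrist_force: [0.0, 0.6, -5.2]
gripper_width: 0.337
gripper_force: 30.0
```

move_arm(targets="0 -0.9 0 1;0 -0.9 -0.5 0;0 -0.9 -0.7 0;0 -0.46 -0.8 0;0 0 -0.8 0;0 0 -0.7 0;0 0 -0.6 0;0 0 -0.4 0;0 0 -0.2 0;0 0 0 0")

```text
time_s: 44.65
tcp_pos: [0.4553, -0.3257, 0.06]
ee_rot: [[0.988, 0.09, 0.129], [0.09, -0.996, 0.001], [0.128, 0.011, -0.992]]
wrist_force: [0.7, 0.6, -4.6]
gripper_width: 0.34
gripper_force: 30.0
```

```bash
python3 st.py
```

```text
[(44.65, 'scene', [(-2.97, 0.1083, 28), (0.254, 0.1029, 40)]), (44.7, 'scene', [(-2.97, 0.1083, 28), (0.254, 0.1029, 40)]), (44.75, 'scene', [(-2.97, 0.1083, 28), (0.254, 0.1029, 40)])]
44.8 [ 0.4573 -0.3266  0.0626] [[0.987, 0.09, 0.134], [0.091, -0.996, -0.001], [0.133, 0.014, -0.991]] [ 0.1  0.2 -4.2]
```

Turntable is at rest. Lowering the last ~10 mm.

move_arm(targets="0 0 -0.2 0;0 0 -0.08 0;0 0 -0.04 0;0 0 0 0")

```text
time_s: 45.13
tcp_pos: [0.4564, -0.3261, 0.0534]
ee_rot: [[0.987, 0.09, 0.132], [0.091, -0.996, -0.0], [0.132, 0.012, -0.991]]
wrist_force: [0.4, 0.1, -5.0]
gripper_width: 0.337
gripper_force: 30.0
```

move_arm(targets="0 0 -0.04 0;0 0 -0.04 0;0 0 0 0")

```text
time_s: 45.38
tcp_pos: [0.4569, -0.3266, 0.0526]
ee_rot: [[0.987, 0.09, 0.133], [0.091, -0.996, -0.001], [0.133, 0.013, -0.991]]
wrist_force: [-1.7, 0.6, 2.3]
gripper_width: 0.339
gripper_force: 30.0
```

move_arm(targets="0 0 0 0;0 0 0 0;0 0 0 0;0 0 0 0;0 0 0 0;0 0 0 0;0 0 0 0;0 0 0 0;0 0 0 0;0 0 0 0", gripper=87)

```text
time_s: 46.22
tcp_pos: [0.4566, -0.3263, 0.0515]
ee_rot: [[0.987, 0.09, 0.133], [0.091, -0.996, -0.001], [0.132, 0.013, -0.991]]
wrist_force: [0.3, 0.1, -0.4]
gripper_width: 0.966
gripper_force: 0.0
```

move_arm(targets="0 0 0.4 0;0 0 0.8 0;0 0 0.9 0;0 0 0.9 0;0 0 0.9 0;0 0 0.9 0;0 0 0.5 0;0 0 0 0;0 0 0 0;0 0 0 0")

```text
time_s: 47.05
tcp_pos: [0.4559, -0.3258, 0.1833]
ee_rot: [[0.987, 0.09, 0.131], [0.09, -0.996, 0.0], [0.131, 0.011, -0.991]]
wrist_force: [0.0, 0.3, 0.2]
gripper_width: 1.003
gripper_force: 0.0
```

Run:
```python
from h import *
s=sense();print(s["time_s"],s["tcp_pos"],s["gripper_width"],s["wrist_force"].round(1));c=capture("scene");print(bolts2(c))
cv2.imwrite("pics/end.png",np.hstack([cv2.resize(c["image"][255:375,120:280],(400,300),interpolation=2),cv2.resize(c["image"],(400,300))]))
```

```text
47.05 [ 0.45585582 -0.32583659  0.18325994] 1.0030731012832232 [0.  0.3 0.2]
[(-2.97, 0.1083, 28), (0.254, 0.1029, 40)]
```

View pics/end.png

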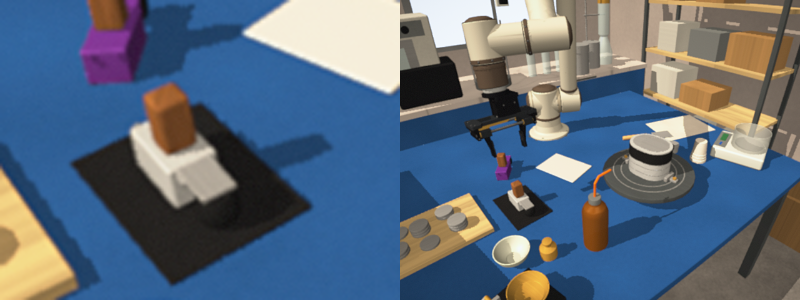

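The roller stands upright near the middle of its mat (crop, about 180,155), the gripper is clear, and the other things look unmoved. Handing in.

```bash
python3 -c "
from station import *
print(finish_job())"
```

```text
the job is handed in; nothing more can be done
None
```

I rolled the strip for about 10 s on the coasting tin, braked the turntable to rest, stood the roller upright on its mat, let go and handed the job in. No verdict came back: wrist-force readings, about one per second, put the roller pressure at roughly 2.5–4.5 N for the last 10 s of rolling. On the first push a joint limit tipped the tool onto the disc, peaking near 27 N at the wrist, with the force on the knob not measured, so I re-gripped it on the mat and spun the table up again.

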